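# Clear the spent battery, then make up the fitting and cleaning kits

## Robot

A 6-joint arm with a two-finger parallel gripper is mounted at the origin on the work surface. World frame = base frame: x ahead of the robot, y to its left, z up, the work surface at z = 0. Lengths are in mm, angles in degrees, forces in N, time in s.
With the tool pointing down it reaches from about 350 to 850 mm from the base axis. Payload 8.1 kg.
Tool frame: the origin (TCP) lies at the very end of the fingers, on their centre line; the grasp point (between the pads) lies 19 mm behind it; z points along the fingers, y is the direction in which the jaws open and shut (so a half turn about z gives the same grasp; the last joint's range is limited). The gripper opens to 85 mm and grips with 20 to 120 N. Pads are 22 mm wide; open, the fingers measure 114 mm over their backs; the gripper's body (76 mm by 85 mm) begins 54 mm behind the grasp point. The pads swing forward as they close: fully open they stand 13 mm farther back than shut.
Start: joints at [-77.258, 7.471, 85.268, -0, 87.261, -4.893], TCP at [181.798, -571.8, 231.292] pointing down, gripper open.
Joint ranges: [-169.43, 169.43], [-51.17, 129.36], [1.28, 143.12], [-76.62, 256.62], [0, 156.53], [-152.29, 152.29]. Speed limits (degrees/s): [136.94, 136.94, 159.86, 180, 180, 180].

## Interface

Orientations are given as [roll, pitch, yaw] about the fixed x, y, z axes, in that order (R = Rz(yaw) Ry(pitch) Rx(roll)).
In Python, from bench import sensors, viewer, job gives the robot as it stands.
- The arm moves only by the shell command python3 -m pendant 'ROWS' [FORCE]. ROWS is JSON, one flat list of numbers, 5 for each row, row after row: the shift along the world's x, y, z in mm, then the turn about the world's z in rad, then the finger opening in mm, from 0 to 85.4. In form: [x, y, z, twist, hand, x, y, z, twist, hand, ...]. A call has 1 to 12 rows; each row shifts and turns the pose as measured when the row begins; what a row does not reach is not made up. A row lasts 1/12 s, in which the tool goes at most 41.7 mm and 7.16 degrees, less where a joint would pass 70% of its speed; a pose out of reach is approached as far as the arm can. A call with a gripper value outside its range is refused whole. The fingers move at their own pace and stop on an object; FORCE is the grip in N (left out, the last holds). Time passes only in rows, so rows that do not move let the fingers close. It gives the time, the measured TCP pose, the force and the opening at its end, in the units of the state.
- sensors.sense(): the state, without advancing time (a new reading comes with each control period).
- viewer.snapshot(name): name is "scene" or "side" or "wrist"; returns a dict with "frame" (480x640x3 uint8, blue, green, red), "z_map" (480x640 float32, mm along the optical axis (not along the pixel's ray), 0 where there is no reading), "fx", "fy", "cx", "cy" (pixels), "k1" (the pictures are not rectified: a ray, as slopes to the right and down, at radius r is drawn at 1 + k1 r^2 times it, then the intrinsics apply), "view" (4x4, takes a point from world to camera coordinates). Camera axes: x right, y down, z forward; pixel columns grow to the right and rows downward; lengths in mm; the calibration is good to about 2 mm. A picture is of the moment at which its call begins.
- job.hand_in(): hands the job in, once; it reports no verdict.
The state is a dict: "time": time; "joint_pos": joint angles; "qd": joint speeds; "joint_efforts": joint torques, N m; "tool_pos": TCP position; "tcp_rot": TCP orientation; "ft_force": force on the tool from outside, world axes, zero at the start; "wrist_torque": the same for the moment, N m; "finger_gap": finger opening in mm.
Only numpy, scipy, OpenCV 4.12 (cv2) and the standard library are available. Lean on these libraries where they do the work, as an engineer would, in place of code of your own. Each camera call takes 0.05 s, during which the arm holds its last target.

## Task

First, before you move anything else, slide the spent battery along the bench top, without lifting it, in through the sprung gate of the corner pen, far enough for the gate to swing shut behind it, so that nothing can short across it. Then make up the two kits for the next job: the copper ring terminal and the socket in the round dish, the post cleaner and the insulating cap in the oblong tray, each set down just as it stands or lies now, on the floor of its dish or tray, side by side. Leave the jar alone.

Things in the scene. Friction and masses are not known exactly. Their poses are not given: they have to be found in the camera images.
- battery: Spent sealed battery, a grey box with a black top, 97 (x) x 43 (y) x 56 mm high with two brass tabs 6 mm high on the top near its -x end; 0.45 to 0.65 kg. Origin: centre of its underside; x along its length, z up. It starts in front of the pen's gate, roughly lengthwise to the gateway.
- pen: Corner pen for spent batteries: a fixed, open-topped steel kerb 32 mm high without a floor (the bench top runs through it). Origin: on the bench in the middle of the gateway; x points in through the gateway, square to it. Gateway 66 mm wide (y from -33 to 33 mm), in the 4 mm thick front wall at x = 0; inside, the pen is 100 mm wide (y from -50 to 50 mm) and reaches to the back wall at x = 192 mm.
- gate (a joint): Sprung side-hinged steel gate of the pen, a light metal leaf with a bright top edge 30 mm above the bench; upright hinge at pen x 0, y +32 mm; leaf 61 mm long, 3 mm thick. 0 = shut, grows as it swings inwards (into the pen) to 1.55 rad; opens inwards only. A light spring (0.01 N m shut, 0.06 N m fully open: about 1 N at the edge) shuts it again once nothing is in the way: the battery's rear end must be more than 61 mm inside the gateway. The battery itself pushes it open.
- ring_terminal: Copper ring terminal (cable lug) lying flat: a round barrel 17 mm in diameter and 36 mm long (x from -18 to 18 mm, axis 8.5 mm up), then a flat palm 28 mm wide and 4 mm thick with an 11 mm hole (x from 16 to 46 mm, underside level with the barrel's). 0.07 kg. Origin: under the middle of the barrel, at underside level; x along the barrel towards the palm, z up.
- socket: Chrome socket standing upright: plain cylinder 26 mm in diameter, 38 mm high, with a black square on top; about 0.08 kg. Origin: centre of its underside, z up.
- post_cleaner: Black plastic battery-post cleaner standing upright: ribbed cylinder 44 mm in diameter over the ribs (42 mm solid) and 44 mm high, with a cone on top to 60 mm; about 0.09 kg. Origin: centre of its underside, z up.
- cap: Red plastic insulating cap standing upright: flange 36 mm in diameter and 4 mm high, above it a round body 30 mm in diameter straight to 17 mm, its top bevelled, 24 mm high in all; 0.02 kg. Origin: centre of its underside, z up.
- dish: Round steel parts dish, fixed to the bench: 158 mm outside diameter, walls 3 mm thick and 20 mm high, floor 3 mm above the bench, free floor about 150 mm across. Origin: centre of its underside.
- tray: Oblong grey tray, fixed to the bench: 126 (x) x 176 (y) mm outside, walls 3 mm thick and 20 mm high, floor 3 mm above the bench. Origin: centre of its underside; y along its length.
- jar: Bystander: closed pale jar with a round lid, 56 mm in diameter and 75 mm high, standing at the left of the work. Origin: centre of its underside.
Mind the look-alikes: they are no part of the job. What is shaped like the battery but purple is not meant.

How it is judged (in metres and radians):
On the way, in this order (a step that is already met when the one before it is completed fails the run):
1. the battery stands in the gateway and holds the gate open, still upright on the bench (value of joint gate above 0.5 rad and x of battery in the frame of pen between -0.04 and 0.07 m and y of battery in the frame of pen between -0.02 and 0.02 m), for 0.05 s.
2. the battery is in the pen and the gate has shut behind it, with the stock not yet moved (x of battery in the frame of pen between 0.1 and 0.145 m and y of battery in the frame of pen between -0.032 and 0.032 m and value of joint gate below 0.1 rad and distance of each of ring_terminal, socket, post_cleaner, cap from where it was at the start of the episode below 0.02 m), for 0.2 s.
At the end, for the whole second after the job is handed in: The battery stands upright in the pen with the gate shut (under 0.1 rad) behind it; ring terminal and socket rest on the floor of the round dish, post cleaner and cap on the floor of the oblong tray (underside within 4 mm of the floor, upright within 0.15 rad); all is at rest and released (x of battery in the frame of pen between 0.1 and 0.145 m and y of battery in the frame of pen between -0.032 and 0.032 m and value of joint gate below 0.1 rad and horizontal distance between each of ring_terminal, socket and dish below 0.068 m and z of ring_terminal in the frame of dish between -0.002 and 0.007 m and angle between each of ring_terminal, socket, post_cleaner, cap, battery's own z axis and vertical below 0.15 rad and z of socket in the frame of dish between -0.002 and 0.007 m and x of post_cleaner in the frame of tray between -0.058 and 0.058 m and y of post_cleaner in the frame of tray between -0.083 and 0.083 m and z of post_cleaner in the frame of tray between -0.002 and 0.007 m and x of cap in the frame of tray between -0.058 and 0.058 m and y of cap in the frame of tray between -0.083 and 0.083 m and z of cap in the frame of tray between -0.002 and 0.007 m and linear speed of each of ring_terminal, socket, post_cleaner, cap, battery below 0.02 m/s and angular speed of each of ring_terminal, socket, post_cleaner, cap, battery below 0.2 rad/s); the robot touches nothing.
It fails at once if the battery is lifted more than 20 mm off the bench or tipped by more than 0.35 rad (height (world z) of battery above 0.02 m or angle between battery's own z axis and vertical above 0.35 rad).
It fails at once if the jar is moved more than 30 mm (distance of jar from where it was at the start of the episode above 0.03 m).
It also fails if it takes over 112 s, if anything falls off the work surface, if the arm or the gripper's body presses on something with over 40 N, if the wrist force passes 120 N, or if a joint passes its speed limit or range.

## Working session

There is one attempt and no reset: what is moved stays moved. The work goes in short steps, Python scripts to look and compute and a shell command to move; the robot and the scene stay as the last step left them, time stands still between calls to the robot, and variables do not carry over. Pictures are saved under pics/ and viewed, and the job is handed in when it is done.

```bash
ls; mkdir -p pics
python3 - <<'E'
from bench import sensors, viewer, job
import cv2
print(sensors.sense())
for n in ["scene","side","wrist"]:
    s=viewer.snapshot(n); cv2.imwrite(f"pics/a_{n}.png",s["frame"])
    print(n,s["fx"],s["fy"],s["cx"],s["cy"],s["k1"]); print(s["view"])
E
```

```text
pics
{'time': 0.0, 'joint_pos': array([-7.72572402e+01,  7.51378716e+00,  8.53287910e+01, -9.40987472e-05,
        8.72616946e+01, -4.89171748e+00]), 'qd': array([-0.02089262, -0.07548823, -0.07682355, -0.00450974, -0.00561312,
        0.02780702]), 'joint_efforts': array([ 1.95921442e-03, -5.69393277e+01, -5.00553596e+01, -1.55539610e-04,
        1.46685925e-02, -1.22668020e-06]), 'tool_pos': array([ 181.67973843, -571.26178309,  230.26288194]), 'tcp_rot': array([-1.79896099e+02, -8.79799523e-03,  1.76344739e+01]), 'ft_force': array([-0.47389412, -0.11365303, -0.37886808]), 'wrist_torque': array([-0.06744359, -0.04456635,  0.03854985]), 'finger_gap': 85.54762115824818}
scene 446.44812752101893 446.44812752101893 331.737840839045 235.95962212427875 -0.06060998700887523
[[ 4.25631951e-01  9.04864223e-01  7.62760277e-03 -2.25559876e+02]
 [ 5.69784436e-01 -2.61448980e-01 -7.79095712e-01 -2.54136803e+02]
 [-7.02981607e-01  3.35954117e-01 -6.26858590e-01  1.24119581e+03]
 [ 0.00000000e+00  0.00000000e+00  0.00000000e+00  1.00000000e+00]]
side 451.7743055838495 451.7743055838495 326.96231817381465 235.30423351755792 -0.014574225514024531
[[-9.20878041e-01 -3.89357049e-01  1.96143516e-02  4.93282545e+02]
 [-2.00426830e-01  4.29680371e-01 -8.80456623e-01  1.46251751e+02]
 [ 3.34384090e-01 -8.14724412e-01 -4.73720817e-01  7.85125036e+02]
 [ 0.00000000e+00  0.00000000e+00  0.00000000e+00  1.00000000e+00]]
wrist 402.3315207615143 402.3315207615143 318.87637461806753 247.03825566995948 -0.03015123999820039
[[ 3.03027306e-01 -9.52981575e-01 -7.55123927e-04 -5.99208198e+02]
 [-9.17953992e-01 -2.92101973e-01  2.68396919e-01 -3.46494555e+01]
 [-2.55997892e-01 -8.06384264e-02 -9.63308115e-01  3.78069939e+02]
 [ 0.00000000e+00  0.00000000e+00  0.00000000e+00  1.00000000e+00]]
```

View pics/a_scene.png

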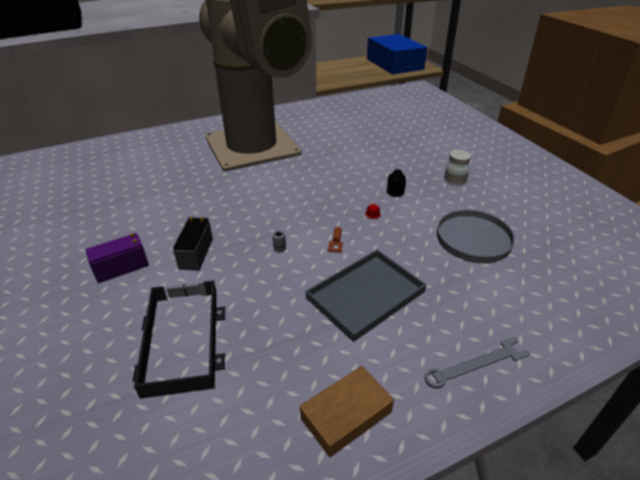

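View pics/a_side.png

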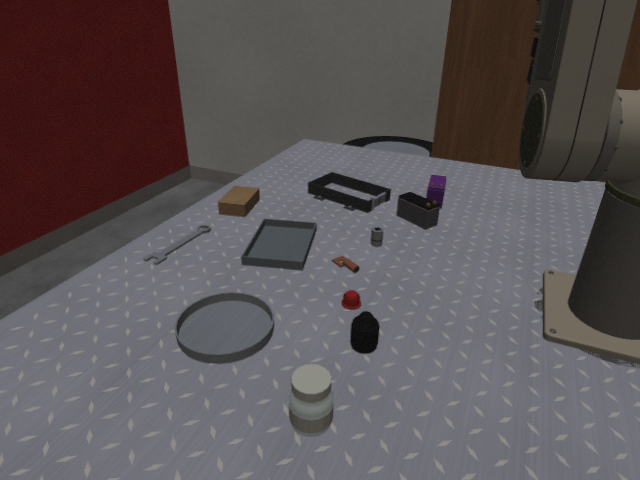

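View pics/a_wrist.png

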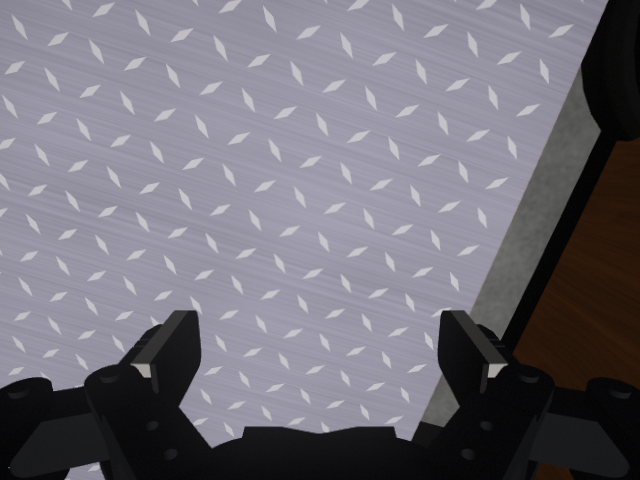

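The scene view shows two box-shaped candidates: the black/grey box at (195,243), and the purple one at (117,257), which is the look-alike. The pen is at (180,340) with its gate at (190,290). The dish is at (475,236) and the tray at (366,292). The small parts are the socket at (279,241), lug at (336,240), cap at (373,211), cleaner at (397,183) and jar at (458,167). Next I'll make close crops and measure.

```bash
cat > h.py <<'E'
from bench import sensors, viewer, job
import cv2, numpy as np
def ray(s,uv):
    K=np.array([[s["fx"],0,s["cx"]],[0,s["fy"],s["cy"]],[0,0,1.]])
    p=cv2.undistortPoints(np.array(uv,float).reshape(-1,1,2),K,np.array([s["k1"],0,0,0.]),None,None,).reshape(-1,2)
    V=s["view"];R=V[:3,:3];t=V[:3,3]
    d=np.c_[p,np.ones(len(p))]@R
    return -R.T@t,d
def onz(s,uv,z):
    o,d=ray(s,uv); k=(z-o[2])/d[:,2]; return (o+d*k[:,None])
def proj(s,P):
    K=np.array([[s["fx"],0,s["cx"]],[0,s["fy"],s["cy"]],[0,0,1.]])
    r,_=cv2.Rodrigues(s["view"][:3,:3])
    return cv2.projectPoints(np.array(P,float).reshape(-1,1,3),r,s["view"][:3,3],K,np.array([s["k1"],0,0,0.]))[0].reshape(-1,2)
def cloud(s):
    v,u=np.mgrid[0:480,0:640]; uv=np.c_[u.ravel(),v.ravel()]
    o,d=ray(s,uv); z=s["z_map"].ravel()
    P=o+d*z[:,None]; P[z==0]=np.nan
    return P.reshape(480,640,3)
def tri(s1,u1,s2,u2):
    o1,d1=ray(s1,[u1]);o2,d2=ray(s2,[u2]);d1=d1[0];d2=d2[0]
    A=np.c_[d1,-d2];x=np.linalg.lstsq(A,o2-o1,rcond=None)[0]
    a=o1+d1*x[0];b=o2+d2*x[1];return (a+b)/2,np.linalg.norm(a-b)
def crop(s,x0,y0,x1,y1,k,name):
    f=s["frame"][y0:y1,x0:x1]; cv2.imwrite("pics/"+name,cv2.resize(f,None,fx=k,fy=k,interpolation=cv2.INTER_CUBIC))
def st():
    q=sensors.sense(); print(round(q["time"],2),q["tool_pos"].round(1),q["tcp_rot"].round(2),q["ft_force"].round(1),round(q["finger_gap"],1))
E
python3 - <<'E'
from h import *
s=viewer.snapshot("scene"); crop(s,80,200,240,400,3,"b_pen.png"); crop(s,250,140,540,350,2.7,"b_parts.png")
t=viewer.snapshot("side"); crop(t,290,160,460,260,4.7,"b_side.png")
C=cloud(s); print(np.nanmedian(C[270:280,240:260].reshape(-1,3),0))
for n,(u,v) in dict(bat=(193,232),socket=(279,236),lug=(338,232),cap=(373,208),cl=(397,175),dish=(475,238),tray=(366,293),jar=(459,156)).items(): print(n,C[v,u].round(1))
E
```

```text
[ 499.99498536 -156.7508563    -0.86388103]
bat [ 402.9 -232.5   56.1]
socket [459.5 -80.6  36.8]
lug [472.8  40.9  16.3]
cap [434.8 143.7  21.6]
cl [382.2 233.8  53.6]
dish [594.4 298.6   2.9]
tray [635.5  18.3   1.1]
jar [394.4 396.8  72.5]
```

View pics/b_pen.png

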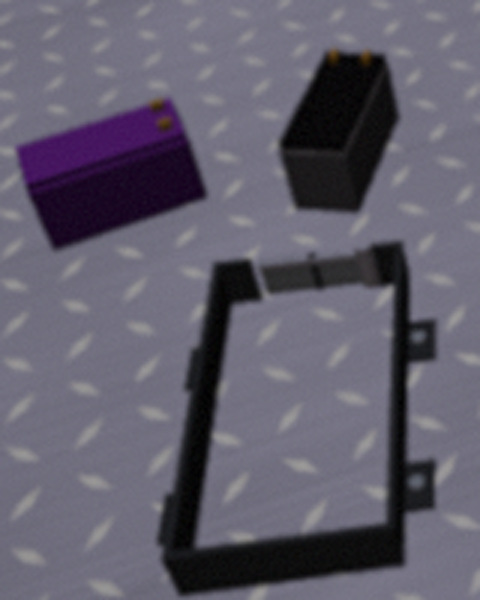

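View pics/b_parts.png

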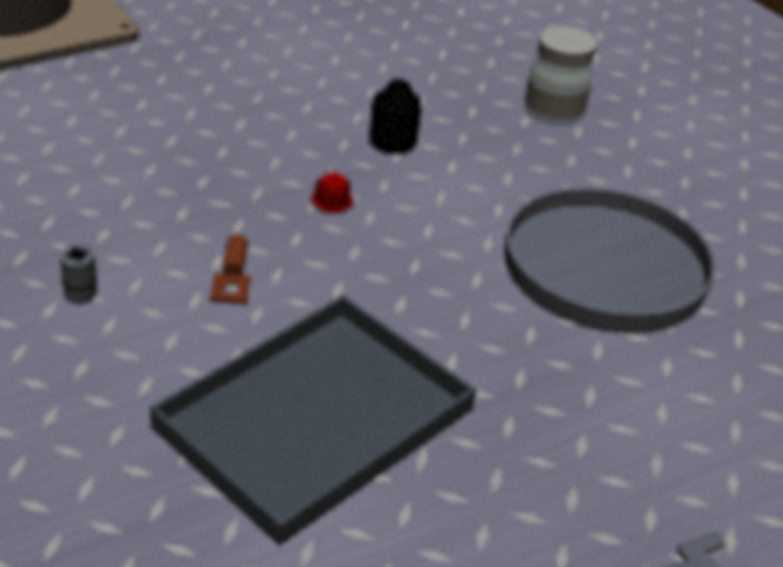

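View pics/b_side.png

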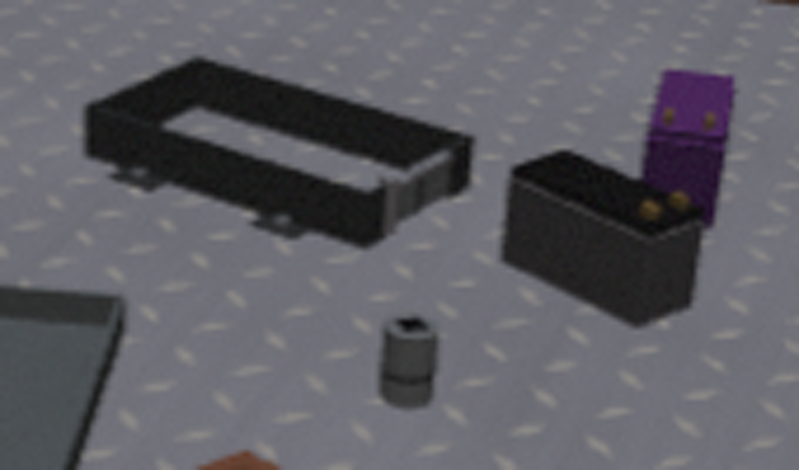

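The crops confirm that the grey box with the black top and brass tabs is the battery, centred near (195,240) in the scene view. The pen's gate faces it, with the bright hinge at (202,288) on the right (+y) side. Next I'll measure using the point cloud.

```bash
cat > meas.py <<'E'
from h import *
def sel(C,m): return C[m&np.isfinite(C[...,0])]
s=viewer.snapshot("scene"); t=viewer.snapshot("side")
for nm,q in (("scene",s),("side",t)):
    C=cloud(q);x,y,z=C[...,0],C[...,1],C[...,2]
    b=sel(C,(z>53)&(z<60)&(x>340)&(x<480)&(y>-290)&(y<-190))
    print(nm,"bat",len(b),np.round(cv2.minAreaRect(b[:,:2].astype(np.float32)),1) if 0 else cv2.minAreaRect(b[:,:2].astype(np.float32)),b[:,2].mean().round(1))
    p=sel(C,(z>28)&(z<35)&(x>455)&(x<720)&(y>-320)&(y<-120))
    r=cv2.minAreaRect(p[:,:2].astype(np.float32)); print(" pen",len(p),r,cv2.boxPoints(r).round(1).tolist())
    p=sel(C,(z>10)&(z<23)&(x>480)&(x<800)&(y>180)&(y<420)); print(" dish",len(p),cv2.minEnclosingCircle(p[:,:2].astype(np.float32)))
    p=sel(C,(z>16)&(z<23)&(x>500)&(x<800)&(y>-110)&(y<140)); r=cv2.minAreaRect(p[:,:2].astype(np.float32)); print(" tray",len(p),r)
    for n,(cx,cy,zl,zh) in dict(socket=(460,-80,15,45),lug=(480,38,6,25),lugall=(490,38,2.5,25),cap=(432,143,8,30),cl=(380,233,10,70),jar=(392,397,10,90)).items():
        p=sel(C,(z>zl)&(z<zh)&(np.hypot(x-cx,y-cy)<60)); print(" ",n,len(p),p.mean(0).round(1),p[:,2].max().round(1),cv2.minAreaRect(p[:,:2].astype(np.float32)))
E
python3 meas.py
```

```text
scene bat 637 ((399.9493713378906, -236.78004455566406), (42.80181121826172, 95.07706451416016), 60.742469787597656) 55.1
 pen 527 ((604.9512939453125, -292.138427734375), (97.74633026123047, 203.9697265625), 78.29375457763672) [[495.20001220703125, -319.29998779296875], [694.9000244140625, -360.70001220703125], [714.7000122070312, -265.0], [515.0, -223.60000610351562]]
 dish 668 ((590.7662963867188, 299.292236328125), 80.64496612548828)
 tray 703 ((636.9014892578125, 17.123924255371094), (128.3692626953125, 179.21823120117188), 14.957036972045898)
  socket 199 [457.  -81.8  30.5] 39.5 ((452.681640625, -80.260009765625), (26.283695220947266, 26.980701446533203), 15.558511734008789)
  lug 113 [471.6  38.   13.3] 18.1 ((468.3485412597656, 39.59933853149414), (16.687942504882812, 37.91086196899414), 58.02898025512695)
  lugall 213 [482.7  31.3   8.8] 18.1 ((485.197509765625, 29.221073150634766), (27.4599609375, 109.44207000732422), 57.707393646240234)
  cap 131 [432.3 144.5  17.7] 25.3 ((429.8702392578125, 147.37510681152344), (28.356325149536133, 24.391159057617188), 85.8912353515625)

[... 958 characters left out ...]
7218017578)
  lug 143 [470.7  41.8  13.3] 18.9 ((480.6483459472656, 33.0074577331543), (22.135478973388672, 64.74011993408203), 63.501739501953125)
  lugall 275 [482.9  36.5   8.8] 18.9 ((489.49884033203125, 33.997283935546875), (111.02289581298828, 103.90739440917969), 64.04003143310547)
  cap 216 [426.2 153.   19. ] 25.8 ((428.3668212890625, 149.8238525390625), (25.937747955322266, 29.479087829589844), 89.11177062988281)
  cl 902 [369.5 250.3  38.7] 62.4 ((371.672607421875, 243.18905639648438), (43.463043212890625, 38.338932037353516), 14.036641120910645)
  jar 2560 [383.1 414.2  54.3] 77.6 ((387.9770812988281, 405.01397705078125), (52.191829681396484, 52.89889144897461), 58.7604866027832)
```

Run:
```python
from h import *
s=viewer.snapshot("scene");t=viewer.snapshot("side")
P=onz(s,np.array([[215,263],[402,243],[163,553],[403,530]])/3+[80,200],32);print(P[:,:2].round(1).tolist())
P=onz(t,np.array([[472,137],[383,190],[196,58],[87,104]])/4.7+[290,160],32);print(P[:,:2].round(1).tolist())
# scaled larger crops
f=s["frame"][270:400,125:235];cv2.imwrite("pics/c1.png",cv2.resize(cv2.convertScaleAbs(f,alpha=2.5,beta=20),None,fx=4.6,fy=4.6,interpolation=cv2.INTER_LANCZOS4))
f=t["frame"][165:220,300:400];cv2.imwrite("pics/c2.png",cv2.resize(cv2.convertScaleAbs(f,alpha=2.5,beta=20),None,fx=8,fy=8,interpolation=cv2.INTER_LANCZOS4))
```

```text
[[496.0, -327.9], [524.6, -225.2], [681.9, -378.1], [715.5, -271.7]]
[[492.7, -331.6], [515.5, -238.6], [682.5, -381.0], [710.7, -282.4]]
```

View pics/c1.png

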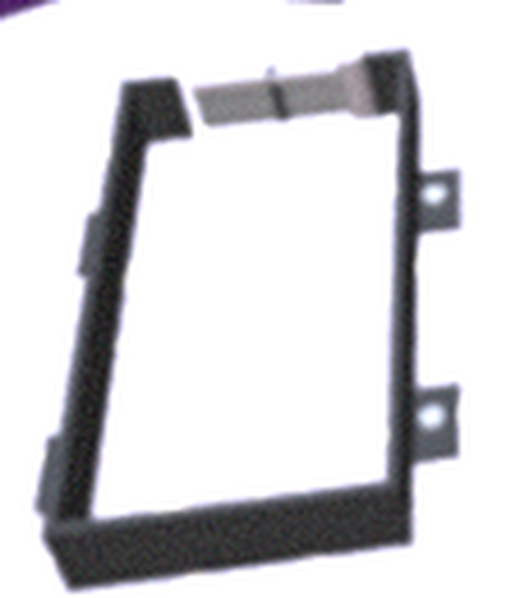

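View pics/c2.png

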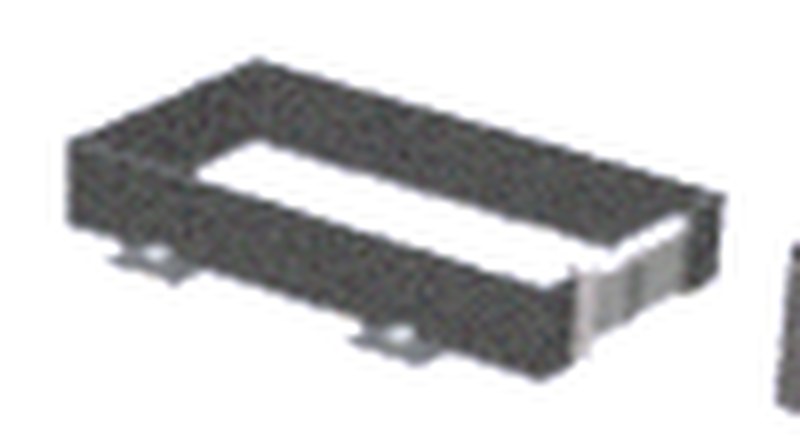

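Run:
```python
from h import *
s=viewer.snapshot("scene");t=viewer.snapshot("side")
a=np.array([[125,83],[408,53],[45,538],[410,490]])/4.6+[125,270]-.5
b=np.array([[722,195],[545,287],[258,60],[68,140]])/8+[300,165]-.5
A=onz(s,a,32)[:,:2];B=onz(t,b,32)[:,:2];print(A.round(1).tolist(),B.round(1).tolist())
for i in range(4): print(tri(s,a[i],t,b[i]))
# least-squares rigid fit of ideal outer corners
Q=np.array([[-2,-54],[-2,54],[196,-54],[196,54.]])
for X in (A,B,(A+B)/2):
    qc=Q.mean(0);xc=X.mean(0);H=(Q-qc).T@(X-xc);th=np.arctan2(H[0,1]-H[1,0],H[0,0]+H[1,1])
    R=np.array([[np.cos(th),-np.sin(th)],[np.sin(th),np.cos(th)]]);o=xc-R@qc
    print(np.degrees(th),o,(X-(Q@R.T+o)).round(1).tolist())
# hinge and leaf free end in both: 
h1=np.array([[350,66],[195,90]])/4.6+[125,270]-.5; h2=np.array([[578,275],[688,215]])/8+[300,165]-.5
print(onz(s,h1,30).round(1),onz(t,h2,30).round(1))
```

```text
[[495.7, -327.8], [524.1, -226.5], [685.4, -378.5], [714.1, -272.3]] [[494.8, -332.7], [524.5, -234.7], [683.5, -383.7], [712.3, -282.7]]
(array([ 494.67145561, -328.38286383,   32.65381574]), np.float64(2.6018516254350152))
(array([ 523.6711459 , -227.45684149,   33.79624326]), np.float64(3.627547147351819))
(array([ 683.44622307, -379.65426407,   32.12331353]), np.float64(3.7728932113939804))
(array([ 711.48611001, -274.11985838,   33.29498129]), np.float64(6.740457735647322))
-14.518661727006617 [ 510.91657159 -276.98309785] [[0.3, 1.0], [1.6, -2.3], [-1.7, -0.2], [-0.1, 1.5]]
-15.102543195828636 [ 510.13192557 -283.16361635] [[0.7, 2.1], [2.2, -4.2], [-1.8, 2.7], [-1.1, -0.6]]
-14.808646686172679 [ 510.52218491 -280.0762363 ] [[0.5, 1.5], [1.9, -3.3], [-1.8, 1.3], [-0.6, 0.5]]
[[ 519.7 -248.1   30. ]
 [ 508.2 -304.3   30. ]] [[ 519.2 -252.6   30. ]
 [ 501.5 -315.7   30. ]]
```

Both views agree on the pen heading (about -14.7°) but differ by a few mm in y. I'll move above the battery, align the yaw, and refine with the wrist camera.

```bash
python3 -m pendant '[22,33.5,0,-0.083,85, 22,33.5,0,-0.083,85, 22,33.5,0,-0.083,85, 22,33.5,0,-0.083,85, 22,33.5,0,-0.083,85, 22,33.5,0,-0.083,85, 22,33.5,0,-0.083,85, 22,33.5,0,-0.083,85, 22,33.5,0,-0.083,85, 22,33.5,0,-0.083,85]' 60
python3 - <<'E'
from h import *
st(); w=viewer.snapshot("wrist"); cv2.imwrite("pics/d_wrist.png",w["frame"])
E
```

```text
time: 1.38
tool_pos: [401.9, -228.2, 230.1]
tcp_rot: [180.0, -0.1, -32.7]
ft_force: [0.4, -0.7, 0.6]
finger_gap: 85.2
1.38 [ 401.9 -228.2  230.1] [ 1.7998e+02 -9.0000e-02 -3.2730e+01] [ 0.4 -0.7  0.6] 85.2
```

View pics/d_wrist.png

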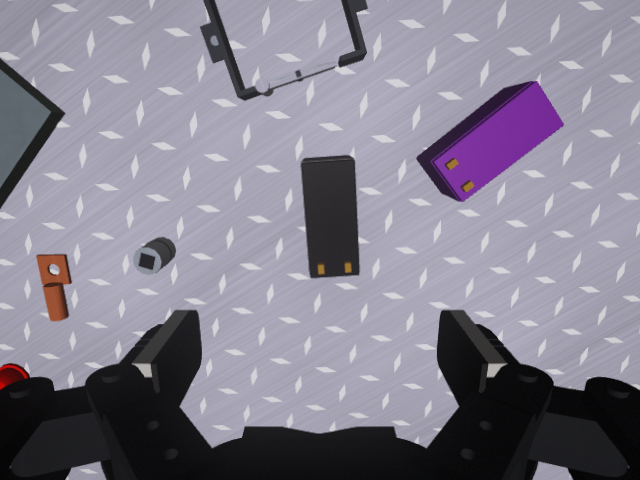

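The wrist view shows the battery top with corners near (303,160), (354,157), (358,275) and (310,277). The gate is at (262–340, 88–65), and the front kerb's outer corners are at (241,97) and (365,55).

Run:
```python
from h import *
w=viewer.snapshot("wrist")
print(onz(w,[[303,160],[354,157],[358,275],[310,277]],56).round(1))
print(onz(w,[[240,97],[365,55],[344,62]],32).round(1))
print(onz(w,[[262,86],[338,65]],30).round(1))
C=cloud(w);x,y,z=C[...,0],C[...,1],C[...,2]
b=C[(z>53)&(z<60)&(x>340)&(x<480)&(y>-290)&(y<-190)];r=cv2.minAreaRect(b[:,:2].astype(np.float32));print(len(b),r,b[:,2].mean())
k=C[(z>29)&(z<34)&(x>470)&(x<640)&(y>-360)&(y<-210)]
print(len(k),k[:,:2].min(0),k[:,:2].max(0)); 
for n,(cx,cy,zl,zh) in dict(socket=(453,-80,34,45),lug=(480,38,6,25)).items():
        p=C[(z>zl)&(z<zh)&(np.hypot(x-cx,y-cy)<50)]; print(" ",n,len(p),cv2.minAreaRect(p[:,:2].astype(np.float32)))
```

```text
[[ 454.5 -238.2   56. ]
 [ 434.8 -272.4   56. ]
 [ 351.3 -224.3   56. ]
 [ 371.7 -189.9   56. ]]
[[ 522.9 -221.9   32. ]
 [ 494.5 -322.    32. ]
 [ 499.1 -305.5   32. ]]
[[ 520.3 -241.4   30. ]
 [ 500.1 -300.7   30. ]]
5776 ((397.9809265136719, -236.97935485839844), (41.123722076416016, 95.41627502441406), 61.164207458496094) 56.097231072854285
1762 [ 492.52341575 -339.91091191] [ 592.13306933 -226.60734449]
  socket 642 ((452.33062744140625, -81.10926818847656), (25.607568740844727, 24.570829391479492), 31.176673889160156)
  lug 703 ((474.26104736328125, 33.88846206665039), (17.802648544311523, 51.35154724121094), 54.886268615722656)
```

Run:
```python
from h import *
st()
w=viewer.snapshot("wrist"); st(); cv2.imwrite("pics/e_wrist.png",w["frame"]); np.save("pics/e.npy",w,allow_pickle=True)
f=w["frame"][0:300,200:400];cv2.imwrite("pics/e_crop.png",cv2.resize(f,None,fx=2,fy=2,interpolation=cv2.INTER_CUBIC))
```

```text
1.48 [ 404.  -225.   230.2] [-1.7989e+02 -8.0000e-02 -3.2400e+01] [ 0.4 -0.3 -0.6] 85.0
1.53 [ 402.7 -227.4  230. ] [-1.800e+02 -7.000e-02 -3.216e+01] [-0.1 -1.  -0.2] 84.8
```

View pics/e_crop.png

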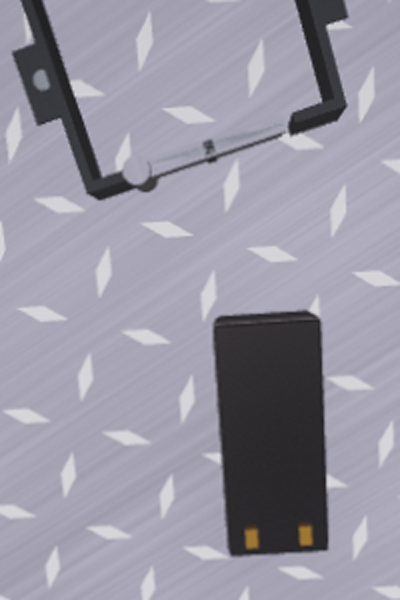

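Run:
```python
from h import *
w=np.load("pics/e.npy",allow_pickle=True).item()
C=cloud(w);x,y,z=C[...,0],C[...,1],C[...,2]
b=C[(z>54)&(z<58)&(x>340)&(x<480)&(y>-290)&(y<-180)];r=cv2.minAreaRect(b[:,:2].astype(np.float32));print(len(b),r,b[:,2].mean())
print(onz(w,np.array([[215,321],[320,318],[327,549],[232,554]])/2+[200,0],56).round(1)[:,:2])
m=np.isfinite(z)&(z>28)&(z<35)&(x>470)&(x<660)&(y>-380)&(y<-200)
k=C[m][:,:2]
th=np.radians(-14.7);R=np.array([[np.cos(th),np.sin(th)],[-np.sin(th),np.cos(th)]])
q=(k-[510.5,-278])@R.T
import sys
im=np.full((500,500,3),255,np.uint8)
for a,c in q: 
    cv2.circle(im,(int(250-c*3),int(400-a*3)),1,(0,0,0),-1)
for gx in range(0,140,20): cv2.line(im,(0,400-gx*3),(500,400-gx*3),(200,200,255),1)
for gy in (-54,-50,-33,0,33,50,54): cv2.line(im,(250-gy*3,0),(250-gy*3,500),(255,200,200),1)
cv2.imwrite("pics/e_map.png",im)
# pen front wall line fit on x<15
f=q[(q[:,0]<12)];print(np.polyfit(f[:,1],f[:,0],1),f[:,1].min(),f[:,1].max())
for lo,hi in((40,80),(-80,-40)):
  g=q[(q[:,0]>15)&(q[:,1]>lo)&(q[:,1]<hi)];print(np.polyfit(g[:,0],g[:,1],1),len(g))
```

```text
5712 ((398.00408935546875, -236.93807983398438), (41.01834487915039, 95.38884735107422), 61.16532516479492) 56.078364558824234
[[ 450.6 -243.7]
 [ 429.9 -278.6]
 [ 347.4 -232.7]
 [ 366.7 -198. ]]
[ 0.00207849 -1.1541368 ] -55.559116193637436 52.5140353079819
[-7.90280762e-03  5.06173176e+01] 436
[ 8.88739167e-03 -5.33399392e+01] 181
```

View pics/e_map.png

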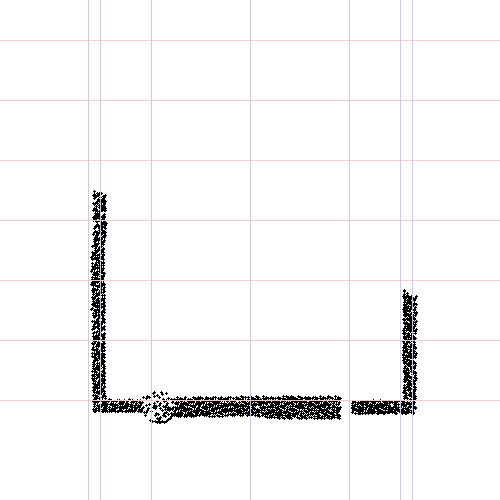

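```bash
python3 -m pendant '[-4.5,-10,0,0.058,85, 0,0,-36,0,85, 0,0,-36,0,85, 0,0,-36,0,85, 0,0,-20,0,85, 0,0,0,0,85, 0,0,0,0,85]'; python3 -c "
from h import *
st()"
```

```text
time: 2.12
tool_pos: [396.0, -244.5, 101.5]
tcp_rot: [179.7, -0.5, -28.2]
ft_force: [0.2, -0.0, -0.0]
finger_gap: 85.2
2.12 [ 396.  -244.5  101.5] [179.73  -0.54 -28.17] [ 0.2 -0.  -0. ] 85.2
```

```bash
python3 -m pendant '[2.2,7,-12,-0.012,85, 0,0,0,0,85, 0,0,0,0,85]'
```

```text
time: 2.37
tool_pos: [398.7, -241.1, 93.5]
tcp_rot: [179.6, -0.8, -28.9]
ft_force: [0.3, -0.3, 1.1]
finger_gap: 84.8
```

```bash
python3 -m pendant '[0,4,-20,0,85, 0,0,-20,0,85, 0,0,-8,0,85, 0,0,0,0,85]'
```

```text
time: 2.7
tool_pos: [403.5, -242.8, 53.4]
tcp_rot: [179.5, -1.5, -28.8]
ft_force: [-0.1, -0.4, -0.4]
finger_gap: 84.8
```

```bash
python3 -m pendant '[-5,5,-6,0,85, 0,0,0,0,85]';python3 -m pendant '[0,0,0,0,85]'
```

```text
time: 2.87
tool_pos: [399.2, -238.8, 49.5]
tcp_rot: [179.5, -1.7, -28.8]
ft_force: [-0.4, 0.5, -0.3]
finger_gap: 84.7
time: 2.95
tool_pos: [399.7, -239.2, 50.6]
tcp_rot: [179.4, -1.8, -28.8]
ft_force: [0.3, -0.7, -0.2]
finger_gap: 85.2
```

```bash
python3 -m pendant '[-1,1.5,-14,0,85, 0,0,0,0,85]'
```

```text
time: 3.12
tool_pos: [399.7, -238.6, 38.6]
tcp_rot: [179.4, -2.0, -28.8]
ft_force: [-0.7, 1.1, -0.8]
finger_gap: 85.4
```

```bash
python3 -m pendant '[0,0,0,0,50, 0,0,0,0,36, 0,0,0,0,36, 0,0,0,0,36,0,0,0,0,36]' 60
```

```text
time: 3.53
tool_pos: [401.4, -239.6, 42.2]
tcp_rot: [179.4, -2.1, -28.8]
ft_force: [0.1, 0.5, -6.1]
finger_gap: 41.0
```

Run:
```python
from h import *
t=viewer.snapshot("side"); s=viewer.snapshot("scene");crop(t,290,120,490,270,4,"f_side.png"); st()
for q in(s,t):
  C=cloud(q);x,y,z=C[...,0],C[...,1],C[...,2]
  b=C[(z>40)&(z<64)&(np.hypot(x-432,y+256)<14)];print(len(b),np.percentile(b[:,2],[50,90,97]) if len(b) else'')
```

```text
3.63 [ 401.3 -239.5   42. ] [179.41  -2.14 -28.76] [-0.2  1.1 -1.3] 40.7
172 [54.53001811 56.42675078 56.82144495]
13 [57.09245573 57.83850348 58.59286796]
```

View pics/f_side.png

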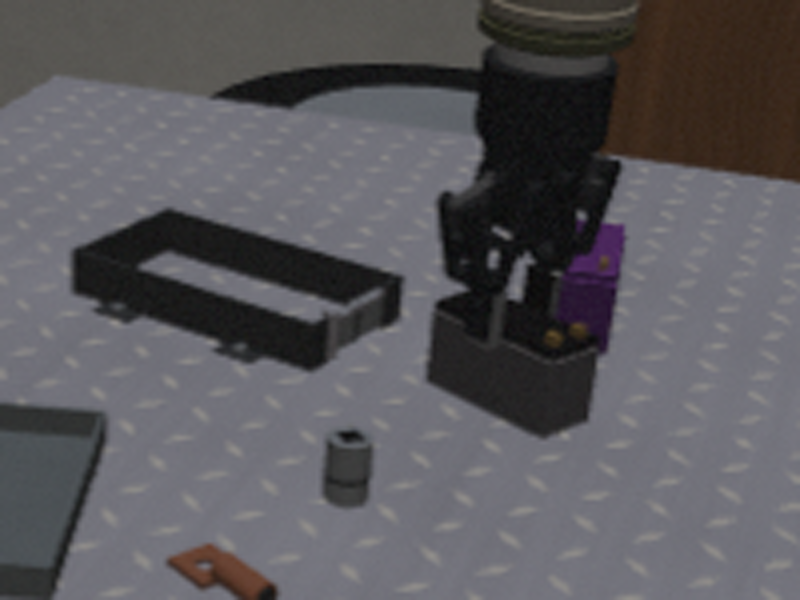

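```bash
python3 -m pendant '[5.7,-3.4,-1,0.041,36, 5.7,-3.4,-1,0.041,36, 5.7,-3.4,-1,0.041,36, 5.7,-3.4,-1,0.041,36, 5.7,-3.4,-1,0.041,36, 5.7,-3.4,-1,0.041,36]'
```

```text
time: 4.13
tool_pos: [430.8, -259.3, 41.9]
tcp_rot: [179.3, -1.3, -14.1]
ft_force: [-10.7, 4.7, 14.7]
finger_gap: 40.7
```

```bash
python3 -m pendant '[9.7,-2.5,-0.4,-0.005,36, 9.7,-2.5,-0.4,-0.003,36, 9.7,-2.5,-0.4,0,36, 9.7,-2.5,-0.4,0,36]'
```

```text
time: 4.47
tool_pos: [467.4, -270.2, 41.9]
tcp_rot: [179.3, -0.8, -14.4]
ft_force: [-15.0, 4.0, 15.0]
finger_gap: 41.1
```

Run:
```python
from h import *
w=viewer.snapshot("wrist"); cv2.imwrite("pics/g.png",w["frame"]);st()
```

```text
4.52 [ 469.2 -270.8   42.3] [179.26  -0.95 -14.41] [-4.   0.3  1.2] 41.1
```

View pics/g.png

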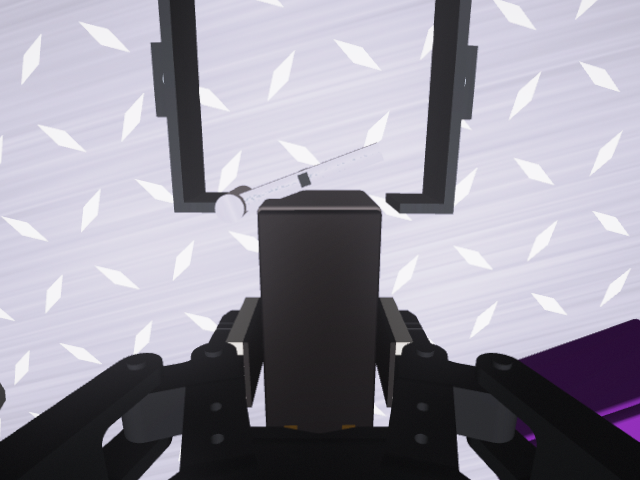

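The wrist view shows the battery's front at (260–381, 207) square in the gateway, between the hinge at (230,207) and the jamb at (386,205). The gate is starting to swing. I'll go on sliding.

```bash
python3 -m pendant '[9.8,-2.1,-0.5,0,36, 9.8,-2.1,-0.5,0,36, 9.8,-2.1,-0.5,0,36, 9.8,-2.1,-0.5,0,36, 9.8,-2.1,-0.5,0,36, 9.8,-2.2,-0.5,0,36, 9.8,-2.2,-0.5,0,36, 9.8,-2.2,-0.5,0,36]'
```

```text
time: 5.18
tool_pos: [540.8, -290.5, 42.5]
tcp_rot: [179.0, 0.3, -14.5]
ft_force: [-6.4, 0.6, 6.7]
finger_gap: 40.7
```

```bash
python3 -m pendant '[9.8,-2,-0.5,0,36, 9.8,-2,-0.5,0,36, 9.8,-2,-0.5,0,36, 9.8,-2,-0.5,0,36, 9.8,-2,-0.5,0,36, 9.8,-2,-0.5,0,36, 9.8,-2,-0.5,0,36, 9.8,-2,-0.5,0,36]'
python3 - <<'E'
from h import *
w=viewer.snapshot("wrist"); cv2.imwrite("pics/g2.png",w["frame"]);st()
s=viewer.snapshot("scene");crop(s,100,180,260,400,2.7,"g2s.png")
E
```

```text
time: 5.85
tool_pos: [617.6, -310.6, 43.1]
tcp_rot: [178.7, 0.9, -14.6]
ft_force: [-4.9, 0.6, 5.9]
finger_gap: 40.8
5.9 [ 619.5 -310.9   43.4] [178.73   0.76 -14.57] [-1.   0.2 -0.7] 40.9
```

View pics/g2.png

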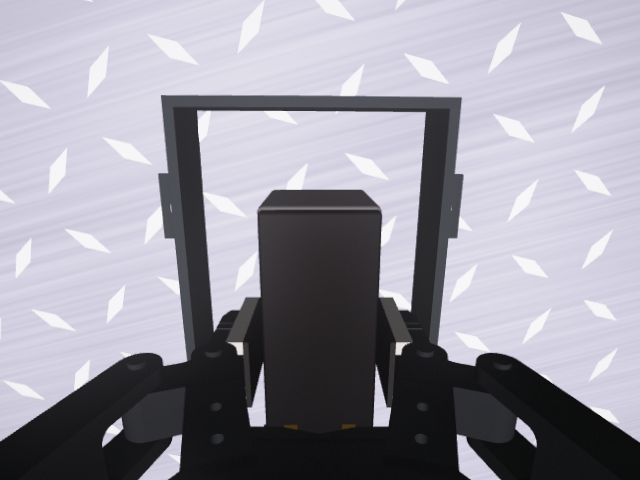

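View pics/g2s.png

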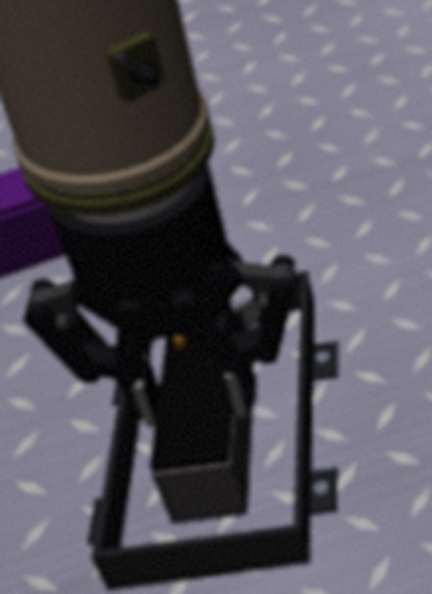

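Run:
```python
from h import *
w=viewer.snapshot("wrist");st()
P=onz(w,[[259,209],[381,208]],56)[:,:2];B=onz(w,[[174,103],[450,104]],32)[:,:2]
c,s=np.cos(np.radians(-14.7)),np.sin(np.radians(-14.7))
f=lambda X:(X-[508,-278.8])@np.array([[c,-s],[s,c]])
print(f(P).round(1),f(B).round(1))
```

```text
6.0 [ 618.5 -310.5   42.6] [178.74   0.75 -14.55] [ 1.9 -1.1 -0.6] 40.6
[[160.5  17.2]
 [160.8 -22.5]] [[194.5  49.2]
 [194.6 -50.3]]
```

```bash
python3 -m pendant '[7,-0.9,-0.6,0,36, 7,-0.9,-0.6,0,36, 0,0,-0.6,0,36]'
python3 - <<'E'
from h import *
w=viewer.snapshot("wrist");st();cv2.imwrite("pics/g3.png",w["frame"])
s=viewer.snapshot("side");crop(s,280,120,480,270,4,"g3s.png")
E
```

```text
time: 6.25
tool_pos: [630.8, -313.0, 42.9]
tcp_rot: [178.7, 0.9, -14.6]
ft_force: [2.5, -0.1, -1.5]
finger_gap: 40.9
6.3 [ 630.5 -312.9   42.6] [178.7   0.9 -14.6] [ 1.3 -0.2  1.3] 41.0
```

View pics/g3s.png

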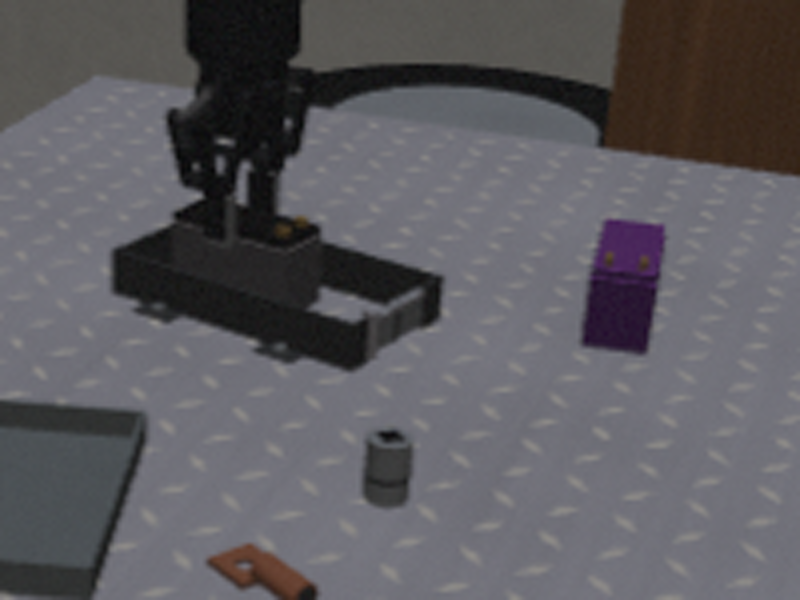

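The side view shows the gate shut at (395,320), with the battery inside clear of it. I'll release and rise.

```bash
python3 -m pendant '[0,0,0,0,60, 0,0,0,0,60, 0,0,0,0,60, 0,0,15,0,60, 0,0,30,0,60, 0,0,38,0,60, 0,0,38,0,60, 0,0,38,0,85, 0,0,20,0,85]'
python3 - <<'E'
from h import *
w=viewer.snapshot("wrist");st();cv2.imwrite("pics/h.png",w["frame"])
C=cloud(w);x,y,z=C[...,0],C[...,1],C[...,2]
b=C[(z>53)&(z<58)&(x>540)&(x<720)&(y>-380)&(y<-250)];r=cv2.minAreaRect(b[:,:2].astype(np.float32));print(len(b),r,b[:,2].mean())
c,s=np.cos(np.radians(-14.7)),np.sin(np.radians(-14.7))
print((np.array(r[0])-[508,-278.8])@np.array([[c,-s],[s,c]]))
E
```

```text
time: 7.1
tool_pos: [619.5, -307.4, 220.4]
tcp_rot: [179.0, 2.2, -14.6]
ft_force: [-0.1, -0.5, 1.1]
finger_gap: 81.6
7.15 [ 621.  -308.2  224.9] [178.93   1.84 -14.6 ] [ 0.8 -0.2  3.3] 84.8
6239 ((626.5101318359375, -311.4814453125), (41.07380294799805, 95.15904235839844), 74.99857330322266) 56.08868689375622
[122.92420529  -1.5388207 ]
```

View pics/h.png

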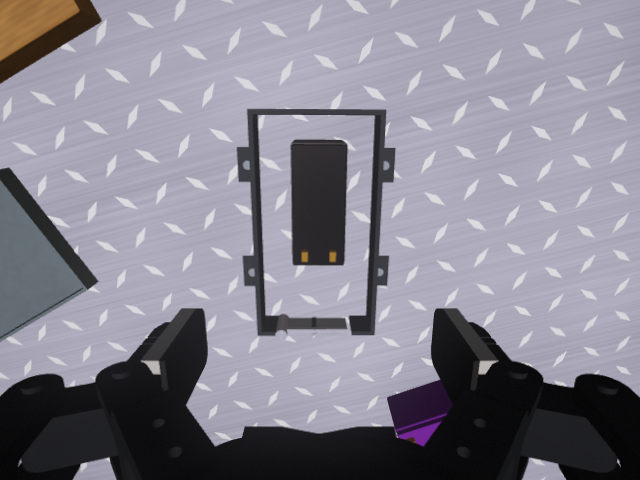

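Battery is at (122.9, -1.5) in the pen frame, upright, with the gate shut. Next is the socket.

```bash
python3 -m pendant '[-21,28.4,0,0,70, -21,28.4,0,0,70, -21,28.4,0,0,70, -21,28.4,0,0,70, -21,28.4,0,0,70, -21,28.4,-15,0,70, -21,28.4,-20,0,70, -21,28.4,-20,0,70, 0,0,-20,0,70, 0,0,-10,0,70]'
python3 - <<'E'
from h import *
w=viewer.snapshot("wrist");st();cv2.imwrite("pics/i.png",w["frame"])
C=cloud(w);x,y,z=C[...,0],C[...,1],C[...,2]
b=C[(z>34)&(z<42)&(np.hypot(x-453,y+80)<30)];print(len(b),cv2.minEnclosingCircle(b[:,:2].astype(np.float32)) if len(b) else 0)
E
```

```text
time: 7.98
tool_pos: [445.7, -75.1, 146.7]
tcp_rot: [178.8, 1.0, -14.8]
ft_force: [0.2, -0.0, 0.2]
finger_gap: 70.2
8.03 [444.9 -75.  145.2] [178.86   1.15 -14.8 ] [-0.9 -0.1 -2.5] 70.0
1222 ((452.16156005859375, -80.36482238769531), 12.814492225646973)
```

View pics/i.png

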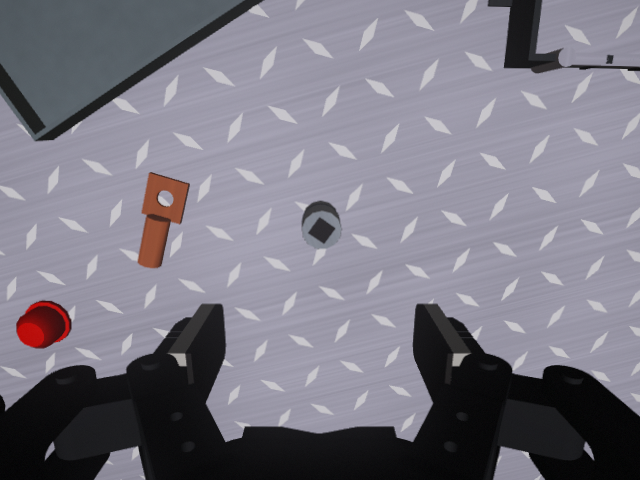

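The socket is at (321,225), measured at (452.2,-80.4). The lug, (160,215), and cap, (43,325), are also in view. Descending.

```bash
python3 -m pendant '[7.3,-5.4,-20,0,60, 0,0,-30,0,60, 0,0,-20,0,60, 0,0,0,0,60]'
```

```text
time: 8.37
tool_pos: [456.7, -83.3, 78.5]
tcp_rot: [178.8, 0.7, -14.9]
ft_force: [-0.5, 0.9, -1.2]
finger_gap: 59.8
```

```bash
python3 -m pendant '[-4.5,2.9,-16,0,50, 0,0,-16,0,50, 0,0,-14,0,50, 0,0,-8,0,50]'
```

```text
time: 8.7
tool_pos: [458.5, -84.5, 31.0]
tcp_rot: [178.8, 0.2, -15.0]
ft_force: [-0.5, 0.1, 0.4]
finger_gap: 49.9
```

```bash
python3 -m pendant '[-7,4.5,-8,0,50, -0.5,0.3,-8,0,50]'; python3 -m pendant '[-1.5,0.5,-2,0,30, 0,0,-1,0,20, 0,0,-1,0,20, 0,0,-1,0,20]' 40
```

```text
time: 8.87
tool_pos: [453.1, -80.9, 16.8]
tcp_rot: [178.8, 0.1, -15.1]
ft_force: [-0.2, 0.1, 0.5]
finger_gap: 50.3
time: 9.2
tool_pos: [452.2, -80.7, 13.7]
tcp_rot: [178.8, 0.0, -15.1]
ft_force: [-1.9, -0.2, 4.9]
finger_gap: 24.9
```

```bash
python3 -m pendant '[0,0,30,0,20, 0,0,35,0,20, 0,0,35,0,20, 6,16,20,0,20, 12.5,37.5,0,0,20, 12.5,37.5,0,0,20, 12.5,37.5,0,0,20, 12.5,37.5,0,0,20, 12.5,37.5,0,0,20, 12.5,37.5,0,0,20, 12.5,37.5,0,0,20, 12.5,37.5,0,0,20]'
python3 -m pendant '[12,36,0,0,20, 12,36,0,0,20, 0,0,0,0,20]'
```

```text
time: 10.2
tool_pos: [561.8, 243.9, 150.6]
tcp_rot: [179.0, -0.8, -15.8]
ft_force: [1.0, -0.2, -0.9]
finger_gap: 24.3
time: 10.45
tool_pos: [586.8, 327.1, 150.8]
tcp_rot: [179.1, -0.8, -15.5]
ft_force: [1.1, -1.3, 0.0]
finger_gap: 24.6
```

Run:
```python
from h import *
w=viewer.snapshot("wrist");st();cv2.imwrite("pics/j.png",w["frame"])
C=cloud(w);x,y,z=C[...,0],C[...,1],C[...,2]
b=C[(z>15)&(z<24)&(np.hypot(x-590,y-298)<100)&(np.hypot(x-590,y-298)>60)];print(len(b))
A=np.c_[b[:,:2]*2,np.ones(len(b))];q=np.linalg.lstsq(A,(b[:,:2]**2).sum(1),rcond=None)[0];print(q[:2],np.sqrt(q[2]+q[0]**2+q[1]**2))
```

```text
10.5 [586.5 324.6 151.1] [179.05  -0.83 -15.49] [-0.2 -0.5 -1. ] 24.7
3337
[590.31159997 298.42280159] 76.65401633058177
```

View pics/j.png

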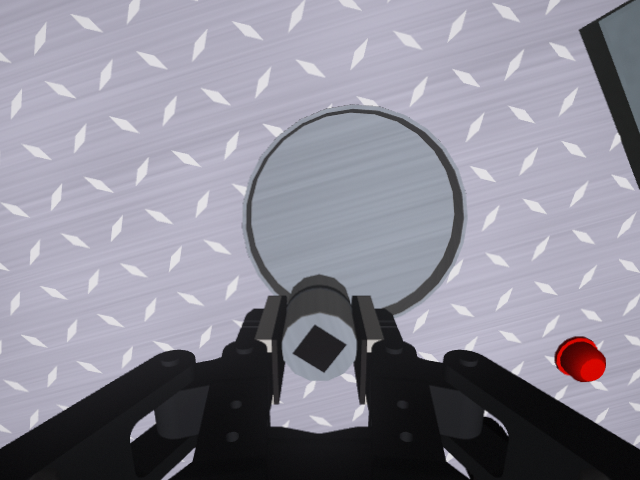

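```bash
python3 -m pendant '[3.5,8,-20,0,20, 0,0,-30,0,20, 0,0,-25,0,20, 0,0,-10,0,20]'
```

```text
time: 10.83
tool_pos: [593.6, 334.2, 70.8]
tcp_rot: [179.4, -1.3, -15.4]
ft_force: [-1.4, 0.2, -1.9]
finger_gap: 24.6
```

```bash
python3 -m pendant '[-4,-1,-14,0,20, 0,0,-14,0,20, 0,0,-10,0,20, 0,0,0,0,20]'
```

```text
time: 11.17
tool_pos: [588.7, 329.6, 30.2]
tcp_rot: [179.2, -1.2, -15.5]
ft_force: [-0.5, -1.2, 0.3]
finger_gap: 24.6
```

```bash
python3 -m pendant '[0,2,-6,0,20, 0,0,-4,0,20, 0,0,-2,0,20]';python3 -m pendant '[0,0,-1.5,0,20, 0,0,-1,0,20]'
```

```text
time: 11.42
tool_pos: [590.8, 331.8, 20.1]
tcp_rot: [179.4, -1.4, -15.6]
ft_force: [-1.6, -0.5, -0.3]
finger_gap: 24.6
time: 11.58
tool_pos: [591.6, 332.3, 18.4]
tcp_rot: [179.4, -1.5, -15.5]
ft_force: [0.7, 0.5, -0.7]
finger_gap: 24.6
```

```bash
python3 -m pendant '[0,0,-1.5,0,20, 0,0,-1.5,0,20]';python3 -m pendant '[0,0,-1,0,20, 0,0,-1,0,20]'
```

```text
time: 11.75
tool_pos: [592.5, 332.6, 16.7]
tcp_rot: [179.5, -1.6, -15.5]
ft_force: [-4.6, -4.5, 10.6]
finger_gap: 24.6
time: 11.92
tool_pos: [593.3, 333.0, 16.9]
tcp_rot: [179.6, -1.6, -15.5]
ft_force: [-2.1, -1.2, 4.1]
finger_gap: 24.7
```

Contact with the floor at z≈16.7, as predicted. Release and rise.

```bash
python3 -m pendant '[0,0,0,0,50, 0,0,0,0,50, 0,0,0,0,50, -1,0,15,0,50, 0,0,30,0,50, 0,0,35,0,50, 0,0,35,0,50, 0,0,30,0,60, -16,-36,10,0.1,60, -16,-36,0,0.1,60, -16,-36,0,0.1,60, -16,-36,0,0.1,60]'
python3 - <<'E'
from h import *
w=viewer.snapshot("wrist");st();cv2.imwrite("pics/k.png",w["frame"])
E
```

```text
time: 12.92
tool_pos: [526.3, 191.0, 186.5]
tcp_rot: [179.5, -2.1, 8.5]
ft_force: [0.2, -0.2, 0.8]
finger_gap: 60.1
12.97 [523.  184.9 185. ] [179.32  -1.82   9.12] [ 4.2 -1.3 -1.8] 60.1
```

View pics/k.png

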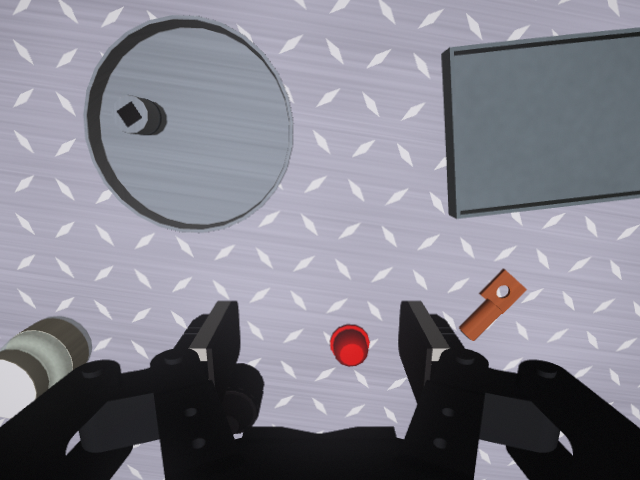

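The socket stands in the dish at (140,117). The lug is at (495,305) and the cap at (350,345). I'll measure both.

```bash
cat > parts.py <<'E'
from h import *
w=viewer.snapshot("wrist");st()
C=cloud(w);x,y,z=C[...,0],C[...,1],C[...,2]
hsv=cv2.cvtColor(w["frame"],cv2.COLOR_BGR2HSV)
m=(((hsv[...,0]<14))&(hsv[...,1]>120)&(hsv[...,2]>40)).astype(np.uint8)
m=cv2.morphologyEx(m,cv2.MORPH_OPEN,np.ones((3,3)))
n,l,sts,cen=cv2.connectedComponentsWithStats(m)
for i in range(1,n):
    if sts[i,4]<150: continue
    P=C[l==i];P=P[np.isfinite(P[:,0])]
    print(i,sts[i,4],cen[i].round(1),P.mean(0).round(1))
    g=P[(P[:,2]>1)];print("   rect all",cv2.minAreaRect(g[:,:2].astype(np.float32)))
    for lo,hi in((2,6),(10,20),(20,28)):
        g=P[(P[:,2]>lo)&(P[:,2]<hi)]
        if len(g)>20: print("   ",lo,hi,len(g),g.mean(0).round(1),cv2.minAreaRect(g[:,:2].astype(np.float32)),cv2.minEnclosingCircle(g[:,:2].astype(np.float32)))
E
python3 parts.py
```

```text
13.02 [524.2 187.4 185.1] [179.44  -1.87   8.33] [ 0.2  1.1 -0.1] 59.8
1 1693 [485.2 300.9] [483.7  31.8   9. ]
   rect all ((480.5750732421875, 32.10302734375), (29.34478759765625, 63.74201583862305), 58.03105163574219)
    2 6 863 [495.9  22.8   4. ] ((483.1587829589844, 30.490503311157227), (29.34478759765625, 57.65080642700195), 58.03105163574219) ((483.71856689453125, 29.969297409057617), 30.383268356323242)
    10 20 744 [470.3  41.1  14.9] ((468.90399169921875, 39.76985549926758), (16.154159545898438, 35.966461181640625), 56.64929962158203) ((469.5832824707031, 40.29630661010742), 18.419395446777344)
4 421 [343.1 348.8] [428.2 147.2  23.2]
   rect all ((428.1754150390625, 147.1149444580078), (20.030349731445312, 20.495494842529297), 0.15373392403125763)
    20 28 418 [428.2 147.2  23.2] ((428.1754150390625, 147.1149444580078), (20.030349731445312, 20.495494842529297), 0.15373392403125763) ((427.3126220703125, 147.0967559814453), 10.960902214050293)
```

```bash
python3 -m pendant '[-8,-21,0,-0.1,60, -8,-21,0,-0.1,60, -8,-21,0,-0.1,60, -8,-21,-10,-0.1,60, -8,-21,-15,-0.1,60, -8,-21,-20,-0.1,60, -8,-21,-25,-0.1,60, 0,0,-20,0,60, 0,0,0,0,60]'; python3 parts.py
```

```text
time: 13.77
tool_pos: [469.2, 35.0, 105.8]
tcp_rot: [180.0, -2.9, -34.2]
ft_force: [-0.9, 0.3, 0.4]
finger_gap: 59.9
13.82 [470.2  35.2 107.7] [-179.98   -3.03  -34.16] [-0.   0.1 -0. ] 60.0
1 3197 [313.5 233.5] [483.3  29.5   9.2]
   rect all ((480.3684997558594, 31.41348648071289), (27.259838104248047, 63.41240692138672), 58.10953140258789)
    2 6 1723 [495.2  22.1   4.1] ((494.7908935546875, 22.43269157409668), (27.26447296142578, 29.421592712402344), 58.06102752685547) ((494.693603515625, 22.41521453857422), 19.612220764160156)
    10 20 1430 [469.2  38.4  15.4] ((468.4723815917969, 38.78205871582031), (15.741103172302246, 35.4319953918457), 58.16577911376953) ((468.564208984375, 38.74812316894531), 18.724361419677734)
2 361 [232.5 398. ] [423.3 135.1  15.7]
   rect all ((454.58148193359375, 95.5551986694336), (11.961029052734375, 127.27598571777344), 38.79240417480469)
    2 6 137 [422.  133.6   3.9] ((421.1769104003906, 134.16128540039062), (6.795633792877197, 23.771896362304688), 65.2565689086914) ((422.2750244140625, 136.5440216064453), 11.911235809326172)
    10 20 90 [422.3 136.3  18.2] ((421.0915222167969, 137.3091583251953), (6.530936241149902, 19.781455993652344), 57.190101623535156) ((422.23553466796875, 139.08364868164062), 9.892719268798828)
    20 28 127 [423.4 138.5  22. ] ((422.9048767089844, 138.52529907226562), (5.448390960693359, 14.661930084228516), 67.70939636230469) ((423.3509216308594, 139.68280029296875), 7.453934669494629)
```

```bash
python3 -m pendant '[-1,3,-16,0.04,50, -1,0,-20,0,50, -1,0,-20,0,45, -1,0,-10,0,45, 0,0,0,0,45]'
```

```text
time: 14.23
tool_pos: [474.2, 40.9, 51.2]
tcp_rot: [-179.5, -3.7, -31.5]
ft_force: [0.0, -0.6, 0.5]
finger_gap: 44.9
```

```bash
python3 -m pendant '[-5.5,-2.7,-14,0,45, -1,0,-12,0,45, -1,0,-6,0,45, -1,0,0,0,45]'
```

```text
time: 14.57
tool_pos: [470.9, 39.6, 24.4]
tcp_rot: [-179.2, -4.1, -31.4]
ft_force: [-0.7, -0.6, -0.0]
finger_gap: 44.9
```

```bash
python3 -m pendant '[-2,-1,-10,0,45, -1,0,-6,0,45]';python3 -m pendant '[-1,0,-3.5,0,45, -1,0,-1,0,45]'
```

```text
time: 14.73
tool_pos: [470.2, 38.9, 10.2]
tcp_rot: [-179.1, -4.3, -31.4]
ft_force: [-0.5, -1.0, -0.8]
finger_gap: 44.7
time: 14.9
tool_pos: [467.8, 38.9, 4.6]
tcp_rot: [-179.1, -4.3, -31.4]
ft_force: [-0.4, -0.6, -0.0]
finger_gap: 44.9
```

```bash
python3 -m pendant '[1.5,-0.5,-1,0,30, 0,0,-0.7,0,12, 0,0,-0.5,0,12, 0,0,-0.3,0,12, 0,0,-0.3,0,12]' 40
python3 - <<'E'
from h import *
w=viewer.snapshot("wrist");st();crop(w,220,150,420,470,1.8,"l.png")
E
```

```text
time: 15.32
tool_pos: [469.6, 38.3, 2.5]
tcp_rot: [-179.1, -4.3, -31.4]
ft_force: [-1.7, -0.5, 2.0]
finger_gap: 15.1
15.37 [469.7  38.3   2.5] [-179.13   -4.29  -31.41] [-1.5  0.6  2.2] 15.4
```

View pics/l.png

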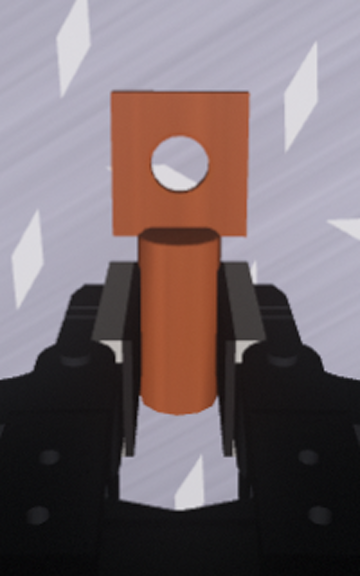

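The barrel is held squarely between the pads. Lift and carry to the dish.

```bash
python3 -m pendant '[0,0,20,0,12, 0,0,30,0,12, 0,0,30,0,12, 8,17,20,0,12, 15,34,0,0,12, 15,34,0,0,12, 15,34,0,0,12, 15,34,0,0,12, 15,34,0,0,12, 15,34,0,0,12, 5,15,0,0,12, 0,0,0,0,12]'
python3 - <<'E'
from h import *
w=viewer.snapshot("wrist");st();cv2.imwrite("pics/m.png",w["frame"])
E
```

```text
time: 16.37
tool_pos: [575.0, 285.8, 107.1]
tcp_rot: [-178.9, -4.4, -31.8]
ft_force: [0.4, -0.2, -1.3]
finger_gap: 15.4
16.42 [574.6 284.6 106.9] [-178.94   -4.36  -31.76] [-0.  -0.2 -0.6] 15.1
```

View pics/m.png

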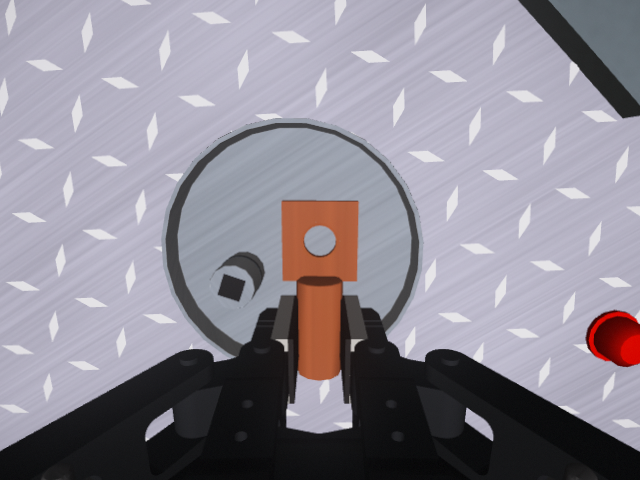

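```bash
python3 - <<'E'
from h import *
w=viewer.snapshot("wrist");C=cloud(w);x,y,z=C[...,0],C[...,1],C[...,2]
b=C[(z>38)&(z<45)&(np.hypot(x-590,y-330)<35)];print(len(b),cv2.minEnclosingCircle(b[:,:2].astype(np.float32)))
E
python3 -m pendant '[-1,-7,-20,0,12, -1,0,-20,0,12, -1,0,-15,0,12, 0,0,0,0,12]'
```

```text
1540 ((594.2776489257812, 332.7993469238281), 12.761259078979492)
time: 16.8
tool_pos: [570.8, 270.9, 51.3]
tcp_rot: [-179.0, -4.5, -32.0]
ft_force: [-0.8, -0.3, -1.4]
finger_gap: 15.4
```

```bash
python3 -m pendant '[2,6,-14,0,12, -0.5,0.5,-12,0,12, -0.5,0.5,-8,0,12, -0.5,0.5,0,0,12]';python3 -m pendant '[0,0,-4,0,12, 0,0,-3,0,12]'
```

```text
time: 17.13
tool_pos: [571.1, 273.5, 17.3]
tcp_rot: [-179.1, -4.5, -32.2]
ft_force: [-0.3, 0.1, -1.2]
finger_gap: 15.5
time: 17.3
tool_pos: [571.6, 272.9, 11.3]
tcp_rot: [-179.0, -4.5, -32.2]
ft_force: [-0.7, 0.0, -0.9]
finger_gap: 15.3
```

```bash
python3 -m pendant '[0,3,-3,0,12, 0,0.5,-2.5,0,12]';python3 -m pendant '[0,0,-1.5,0,12, 0,0,-1,0,12]'
```

```text
time: 17.47
tool_pos: [572.4, 276.6, 6.6]
tcp_rot: [-179.0, -4.6, -32.3]
ft_force: [-0.7, -0.7, -0.7]
finger_gap: 15.5
time: 17.63
tool_pos: [573.1, 277.1, 5.5]
tcp_rot: [-178.9, -4.7, -32.3]
ft_force: [-4.8, -2.7, 10.2]
finger_gap: 15.6
```

```bash
python3 -m pendant '[0,0,0,0,32, 0,0,0,0,32, 0,0,0,0,32, 0,0,15,0,32, 0,0,30,0,32, 0,0,30,0,40, 0,0,30,0,60, 0,0,20,0,60, 0,0,0,0,60]'
python3 - <<'E'
from h import *
w=viewer.snapshot("wrist");st();cv2.imwrite("pics/n.png",w["frame"])
E
```

```text
time: 18.38
tool_pos: [570.6, 276.7, 133.5]
tcp_rot: [-179.1, -4.5, -32.2]
ft_force: [0.6, 0.4, 1.0]
finger_gap: 60.0
18.43 [570.2 276.6 131.9] [-179.16   -4.48  -32.16] [ 0.1  0.2 -0.2] 60.2
```

View pics/n.png

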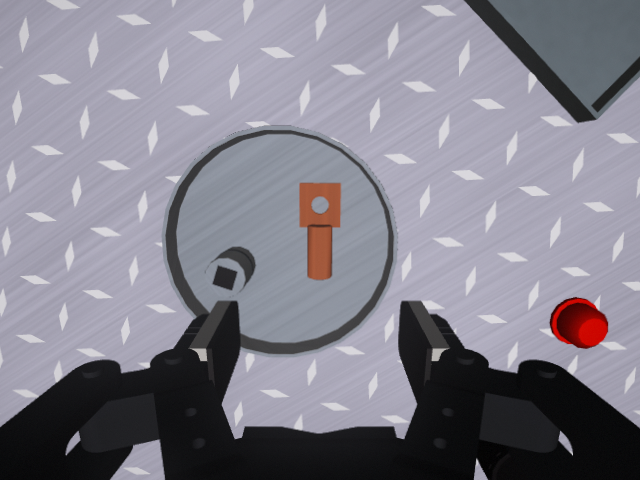

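The lug lies flat in the dish at (320,235) with the socket standing at (230,270). Next is the cap, at (575,325).

```bash
python3 -m pendant '[-28.4,-25.8,0,0,60, -28.4,-25.8,0,0,60, -28.4,-25.8,0,0,60, -28.4,-25.8,0,0,60, -26,-24,0,0,60, 0,0,0,0,60, 0,0,0,0,60]'; python3 parts.py
python3 - <<'E'
from h import *
w=viewer.snapshot("wrist");st();cv2.imwrite("pics/o.png",w["frame"])
E
```

```text
time: 19.02
tool_pos: [416.9, 143.6, 113.8]
tcp_rot: [179.9, -3.6, -32.0]
ft_force: [0.8, 0.0, 0.8]
finger_gap: 60.1
19.07 [416.5 143.6 113.3] [179.78  -3.57 -31.97] [ 0.2 -0.4 -1.6] 59.9
1 1912 [ 10.  136.7] [580.2 263.5  11.1]
   rect all ((580.6849975585938, 264.5638122558594), (15.818461418151855, 63.6152229309082), 56.727317810058594)
    2 6 61 [595.7 252.9   5.7] ((594.9560546875, 255.414306640625), (13.961935997009277, 29.55891227722168), 57.46770477294922) ((593.7620239257812, 253.1549530029297), 15.17017936706543)
    10 20 924 [567.6 272.4  15.2] ((568.1599731445312, 271.1838684082031), (7.7762908935546875, 36.058502197265625), 51.45494079589844) ((569.5101318359375, 272.9001770019531), 18.0963134765625)
2 338 [308.5 228.3] [434.8 140.1   4. ]
   rect all ((433.316162109375, 141.4722137451172), (34.59761428833008, 18.003374099731445), 47.00260925292969)
    2 6 330 [434.8 140.1   4. ] ((433.316162109375, 141.4722137451172), (34.59761428833008, 18.003374099731445), 47.00260925292969) ((428.6935729980469, 145.78250122070312), 17.305208206176758)
3 878 [304.4 249.4] [427.6 147.   23.4]
   rect all ((427.4548645019531, 147.0266571044922), (20.092483520507812, 19.878068923950195), 55.20030975341797)
    20 28 873 [427.6 147.   23.4] ((427.4548645019531, 147.0266571044922), (20.092483520507812, 19.878068923950195), 55.20030975341797) ((427.26324462890625, 147.3234405517578), 10.52908706665039)
19.12 [417.7 144.3 114. ] [179.84  -3.62 -31.95] [-0.1  0.2  0.1] 60.2
```

View pics/o.png

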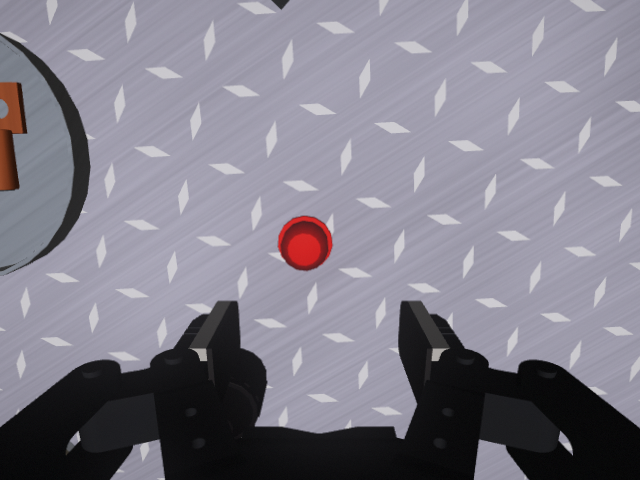

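The cap is at (305,243), measured at (427.5,147). Descending.

```bash
python3 -m pendant '[10,3,-20,0,60, -1,0,-25,0,60, -1,0,-20,0,60, -1,0,0,0,60]'
```

```text
time: 19.45
tool_pos: [431.4, 150.8, 49.5]
tcp_rot: [-179.8, -3.9, -31.9]
ft_force: [0.1, 0.2, -1.0]
finger_gap: 60.0
```

```bash
python3 -m pendant '[-5,-4,-14,0,55, -1,-0.5,-10,0,55, -1,-0.5,-6,0,55, -1,0,0,0,55]'
```

```text
time: 19.78
tool_pos: [426.4, 148.0, 19.6]
tcp_rot: [-179.8, -3.9, -31.8]
ft_force: [0.2, 1.1, -0.4]
finger_gap: 55.2
```

```bash
python3 -m pendant '[0.5,-0.5,-8,0,55, 0,0,-5,0,55]'; python3 -m pendant '[0,0,-2.5,0,40, 0,0,-1,0,24, 0,0,-0.7,0,24, 0,0,-0.5,0,24, 0,0,-0.5,0,24]' 25
```

```text
time: 19.95
tool_pos: [429.1, 148.5, 8.0]
tcp_rot: [-179.6, -4.1, -31.8]
ft_force: [0.4, 0.1, -0.6]
finger_gap: 55.0
time: 20.37
tool_pos: [430.7, 149.0, 4.4]
tcp_rot: [-179.6, -4.1, -31.8]
ft_force: [-0.8, -0.4, 1.0]
finger_gap: 28.6
```

```bash
python3 -m pendant '[0,0,20,0,24, 0,0,30,0,24, 0,0,25,0,24, 32,-15,10,0,24, 32,-15,0,0,24, 32,-15,0,0,24, 32,-15,0,0,24, 32,-15,0,0,24, 26,-12,0,0,24, 0,0,0,0,24, 0,0,0,0,24]'
python3 - <<'E'
from h import *
w=viewer.snapshot("wrist");st();cv2.imwrite("pics/p.png",w["frame"])
C=cloud(w);x,y,z=C[...,0],C[...,1],C[...,2]
b=C[(z>16)&(z<23)&(x>540)&(x<760)&(y>-110)&(y<130)];print(len(b),cv2.minAreaRect(b[:,:2].astype(np.float32)))
E
```

```text
time: 21.28
tool_pos: [625.2, 56.6, 95.9]
tcp_rot: [-179.3, -4.5, -31.6]
ft_force: [0.1, 0.0, -0.7]
finger_gap: 28.6
21.33 [625.   56.7  96. ] [-179.34   -4.49  -31.62] [-0.7 -0.4 -1.2] 28.8
6765 ((637.1404418945312, 15.540718078613281), (127.25745391845703, 176.8546905517578), 15.02044677734375)
```

View pics/p.png

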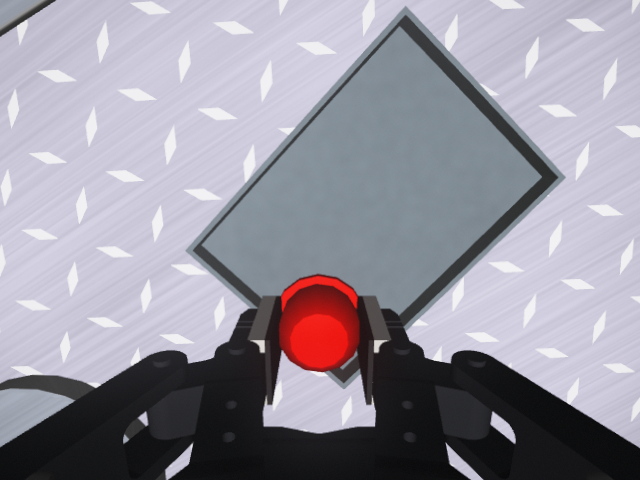

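The cap is held over the tray, at about tray (-1, 43). Lowering.

```bash
python3 -m pendant '[-1,0.5,-20,0,24, -1,0.5,-20,0,24, -1,0.5,-15,0,24, 0,0,0,0,24]'; python3 -m pendant '[-1,0.5,-10,0,24, -1,0.5,-8,0,24, -1,0.5,-4,0,24, 0,0,0,0,24]'
```

```text
time: 21.67
tool_pos: [620.3, 60.2, 41.4]
tcp_rot: [-179.2, -4.6, -31.6]
ft_force: [-0.5, -0.5, -0.7]
finger_gap: 28.7
time: 22.0
tool_pos: [615.5, 63.7, 19.3]
tcp_rot: [-179.2, -4.6, -31.4]
ft_force: [-1.1, -1.0, -0.7]
finger_gap: 29.1
```

```bash
python3 -m pendant '[6,-5,-4,0,24, 1,-1,-3,0,24]'; python3 -m pendant '[0,0,-3,0,24, 0,0,-2,0,24]'
```

```text
time: 22.17
tool_pos: [623.7, 58.0, 13.6]
tcp_rot: [-179.1, -4.7, -31.4]
ft_force: [0.5, -0.6, -0.2]
finger_gap: 28.9
time: 22.33
tool_pos: [625.2, 57.2, 8.9]
tcp_rot: [-179.1, -4.8, -31.4]
ft_force: [0.3, -0.4, 0.6]
finger_gap: 28.5
```

```bash
python3 -m pendant '[0,0,-1.5,0,24, 0,0,-1,0,24]'; python3 -m pendant '[0,0,-0.8,0,24]'
```

```text
time: 22.5
tool_pos: [626.3, 56.9, 7.4]
tcp_rot: [-179.0, -4.9, -31.4]
ft_force: [-3.4, 0.2, 11.4]
finger_gap: 28.4
time: 22.58
tool_pos: [627.0, 56.9, 7.5]
tcp_rot: [-179.0, -5.0, -31.5]
ft_force: [-1.7, 0.1, 3.9]
finger_gap: 28.8
```

```bash
python3 -m pendant '[0,0,0,0,48, 0,0,0,0,48, 0,0,0,0,48, 0,0,15,0,48, 0,0,30,0,48, 0,0,35,0,60, 0,0,35,0,85, 0,0,30,0,85]'
python3 - <<'E'
from h import *
w=viewer.snapshot("wrist");st();cv2.imwrite("pics/q.png",w["frame"])
E
python3 -m pendant '[-28,20,0,0,85, -28,20,0,0,85, -28,20,0,0,85, -28,20,0,0,85, -28,20,0,0,85, -28,20,0,0,85, -28,20,0,0,85, -28,20,0,0,85, -20,15,0,0,85, 0,0,0,0,85, 0,0,0,0,85]'
python3 - <<'E'
from h import *
w=viewer.snapshot("wrist");st();cv2.imwrite("pics/q2.png",w["frame"])
C=cloud(w);x,y,z=C[...,0],C[...,1],C[...,2]
for lo,hi in ((41,46),(52,64)):
  b=C[(z>lo)&(z<hi)&(np.hypot(x-375,y-240)<45)];print(len(b),cv2.minEnclosingCircle(b[:,:2].astype(np.float32)),b.mean(0)) if len(b) else 0
E
```

```text
time: 23.25
tool_pos: [617.8, 56.5, 145.4]
tcp_rot: [-179.6, -4.0, -31.4]
ft_force: [0.3, -0.7, 0.5]
finger_gap: 81.5
23.3 [621.5  56.6 153.3] [-179.32   -4.44  -31.45] [4.1 0.5 5.8] 85.0
time: 24.22
tool_pos: [370.2, 235.8, 156.8]
tcp_rot: [-178.8, -5.0, -31.7]
ft_force: [0.8, 0.4, -0.1]
finger_gap: 84.8
24.27 [370.4 235.6 156.7] [-178.82   -4.96  -31.73] [0.  1.3 0. ] 84.9
1035 ((372.2752990722656, 239.2269744873047), 21.337146759033203) [373.65179749 238.34288702  44.13445328]
1320 ((372.1894836425781, 239.19659423828125), 14.22641658782959) [372.94897561 238.98537813  57.85414561]
```

View pics/q.png

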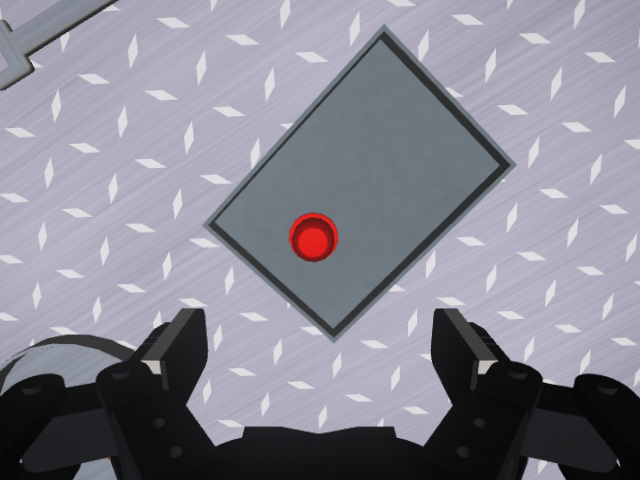

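View pics/q2.png

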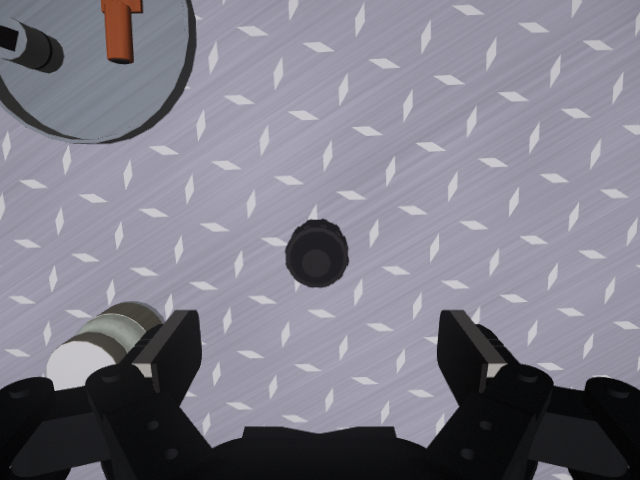

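The cap stands in the tray at (313,237). The cleaner is at (317,253), measured at (372.3,239.2), and the jar is clear at the left. Descending.

```bash
python3 -m pendant '[1.5,3.5,-20,0,85, -1,0,-25,0,85, -1,0,-15,0,85, -1,0,0,0,85]'
```

```text
time: 24.6
tool_pos: [373.6, 238.2, 97.0]
tcp_rot: [-178.5, -5.2, -31.9]
ft_force: [-0.8, -0.1, -0.5]
finger_gap: 84.8
```

```bash
python3 -m pendant '[-2,1,-16,0,85, -1,0.3,-16,0,85, -1,0.3,-14,0,85, -1,0.3,-5,0,85, -1,0,0,0,85]'
```

```text
time: 25.02
tool_pos: [373.5, 235.2, 47.1]
tcp_rot: [-178.4, -5.1, -32.1]
ft_force: [0.4, 0.9, 0.0]
finger_gap: 85.1
```

```bash
python3 -m pendant '[-2,3.5,-12,0,85, -1,0.5,-10,0,85, -1,0.5,-4,0,85, -1,0,-2,0,85]'; python3 -m pendant '[0,0,0,0,70, 0,0,-0.7,0,55, 0,0,-0.5,0,36, 0,0,-0.5,0,36, 0,0,-0.5,0,36]' 40
```

```text
time: 25.35
tool_pos: [373.7, 237.2, 22.5]
tcp_rot: [-178.0, -5.0, -32.0]
ft_force: [-0.3, 0.6, -0.2]
finger_gap: 84.9
time: 25.77
tool_pos: [375.2, 237.7, 22.7]
tcp_rot: [-177.9, -5.1, -32.0]
ft_force: [-1.5, -0.8, 2.4]
finger_gap: 40.6
```

```bash
python3 -m pendant '[0,0,20,0,36, 0,0,35,0,36, 0,0,35,0,36, 26,-25,20,0,36, 26,-25,0,0,36, 26,-25,0,0,36, 26,-25,0,0,36, 26,-25,0,0,36, 26,-25,0,0,36, 26,-25,0,0,36, 26,-25,0,0,36, 26,-25,0,0,36]'; python3 -m pendant '[26,-25,0,0,36, 6,-6,0,0,36, 0,0,0,0,36, 0,0,0,0,36]'
python3 - <<'E'
from h import *
w=viewer.snapshot("wrist");st();cv2.imwrite("pics/r.png",w["frame"])
E
```

```text
time: 26.77
tool_pos: [612.5, 6.1, 140.0]
tcp_rot: [-177.8, -5.2, -31.2]
ft_force: [0.1, 0.3, -1.0]
finger_gap: 40.4
time: 27.1
tool_pos: [649.2, -33.6, 138.5]
tcp_rot: [-177.9, -5.3, -31.6]
ft_force: [0.1, 0.5, -1.1]
finger_gap: 41.0
27.15 [648.8 -33.1 138.4] [-177.86   -5.28  -31.53] [ 0.2 -0.3 -1.1] 40.7
```

View pics/r.png

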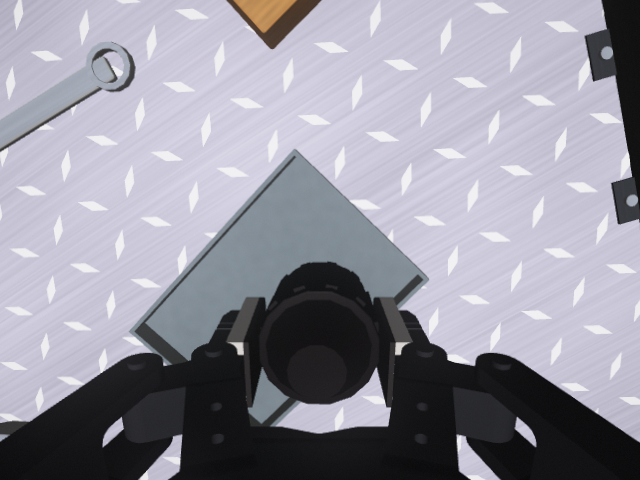

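```bash
python3 -m pendant '[0,7,-20,0,36, 0,0,-25,0,36, 0,0,-20,0,36, 0,0,0,0,36]'; python3 -m pendant '[0,0,-16,0,36, 0,0,-10,0,36, 0,0,-6,0,36, 0,0,0,0,36]'
```

```text
time: 27.48
tool_pos: [647.1, -20.8, 74.5]
tcp_rot: [-177.7, -5.4, -31.3]
ft_force: [-0.4, -0.5, -2.8]
finger_gap: 40.8
time: 27.82
tool_pos: [645.2, -16.3, 43.9]
tcp_rot: [-177.7, -5.4, -31.0]
ft_force: [0.2, -1.1, -0.5]
finger_gap: 40.5
```

```bash
python3 -m pendant '[2,-8,-6,0,36, 0.5,-1,-5,0,36, 0,-0.5,-2,0,36]'; python3 -m pendant '[0,0,-2,0,36, 0,0,-2,0,36]'
```

```text
time: 28.07
tool_pos: [649.8, -26.0, 33.6]
tcp_rot: [-177.6, -5.7, -30.9]
ft_force: [-0.9, -0.1, -2.0]
finger_gap: 40.8
time: 28.23
tool_pos: [650.7, -27.0, 30.1]
tcp_rot: [-177.6, -5.7, -31.0]
ft_force: [-0.2, -0.0, -2.1]
finger_gap: 40.5
```

```bash
python3 -m pendant '[0,0,-2,0,36, 0,0,-2,0,36]'; python3 -m pendant '[0,0,-1,0,36, 0,0,-1,0,36]'
```

```text
time: 28.4
tool_pos: [651.2, -27.3, 26.4]
tcp_rot: [-177.5, -5.8, -31.0]
ft_force: [0.4, 0.5, -1.1]
finger_gap: 40.7
time: 28.57
tool_pos: [651.8, -27.6, 25.9]
tcp_rot: [-177.5, -5.8, -31.0]
ft_force: [-8.4, 2.1, 12.0]
finger_gap: 40.7
```

Contact at z≈25.9, as predicted. Release gently, rise, and retreat.

```bash
python3 -m pendant '[0,0,0,0,46, 0,0,0,0,62, 0,0,0,0,62, 0,0,10,0,64, 0,0,25,0,64, 0,0,35,0,64, 0,0,35,0,64, 0,0,35,0,70]'; python3 -m pendant '[-20,0,20,0,85, -20,0,20,0,85, -20,0,0,0,85, -20,0,0,0,85, 0,0,0,0,85]';  python3 - <<'E'
from h import *
w=viewer.snapshot("wrist");st();cv2.imwrite("pics/s.png",w["frame"])
s=viewer.snapshot("scene");cv2.imwrite("pics/s_scene.png",s["frame"])
s=viewer.snapshot("side");cv2.imwrite("pics/s_side.png",s["frame"])
E
```

```text
time: 29.23
tool_pos: [643.4, -26.3, 160.9]
tcp_rot: [-178.0, -4.8, -31.0]
ft_force: [1.0, -0.1, -0.4]
finger_gap: 69.3
time: 29.65
tool_pos: [567.3, -26.8, 221.2]
tcp_rot: [-177.4, -6.1, -31.0]
ft_force: [-0.2, -0.3, -0.0]
finger_gap: 84.6
29.7 [568.6 -26.8 221.4] [-177.38   -6.16  -31.02] [1.  0.6 0.2] 84.9
```

View pics/s.png

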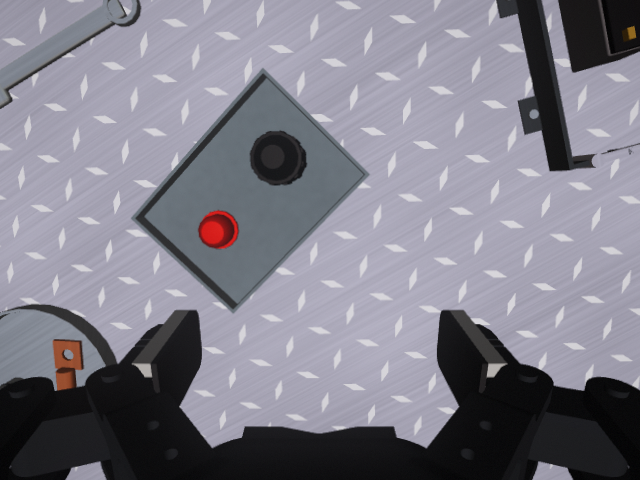

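View pics/s_side.png

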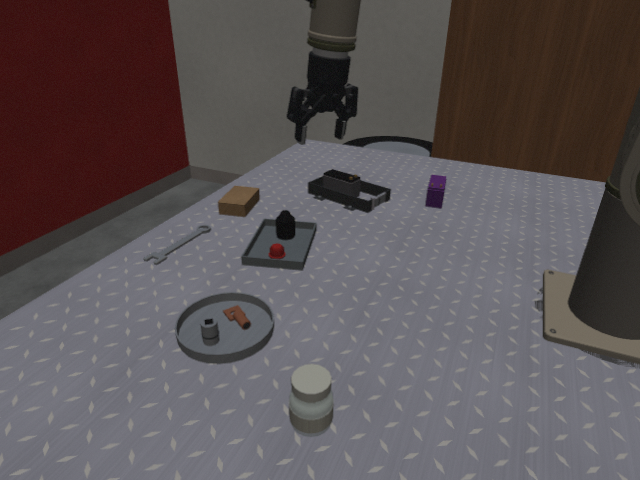

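View pics/s_scene.png

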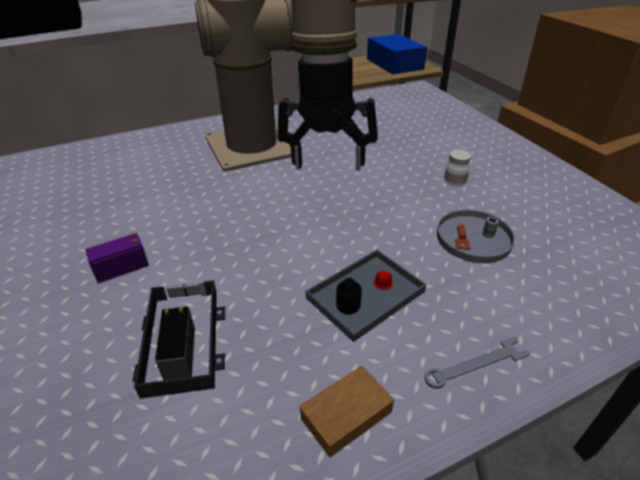

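All three views agree: cleaner and cap stand in the tray, lug and socket are in the dish, the battery is in the pen with the gate shut, and the jar is untouched. I'll do one numeric check before handing in.

Run:
```python
from h import *
s=viewer.snapshot("scene");t=viewer.snapshot("side");w=viewer.snapshot("wrist");st()
for n,q in(("scene",s),("side",t),("wrist",w)):
    C=cloud(q);x,y,z=C[...,0],C[...,1],C[...,2]
    for nm,(cx,cy,lo,hi,r) in dict(socket=(594,333,36,48,25),lugbarrel=(570,277,12,30,28),cap=(627,57,12,35,25),cleaner=(650,-27,30,75,35),bat=(626.5,-311.5,52,59,60),jar=(390,402,68,85,40)).items():
        b=C[(z>lo)&(z<hi)&(np.hypot(x-cx,y-cy)<r)]
        if len(b)>15: print(n,nm,len(b),np.round(cv2.minAreaRect(b[:,:2].astype(np.float32))[0],1),"top",np.percentile(b[:,2],95).round(1))
    if n!="side":
        g=C[(z>20)&(z<33)&(np.hypot(x-510,y+280)<24)];print(" gate pts",len(g),g.mean(0).round(1))
```

```text
29.95 [569.2 -26.8 218.4] [-177.47   -5.94  -31.  ] [-0.   0.6 -0.4] 85.1
scene socket 85 [595.2 333.5] top 40.4
scene lugbarrel 84 [573.4 277.1] top 19.8
scene cap 197 [628.3  56.3] top 26.5
scene cleaner 534 [651.6 -26.4] top 62.3
scene bat 1372 [ 626.8 -310.7] top 56.5
scene jar 203 [390.3 402.2] top 74.9
 gate pts 158 [ 508.7 -279.8   26.8]
side socket 188 [593.  332.6] top 43.1
side lugbarrel 186 [571.1 277.4] top 21.3
side cap 148 [624.6  62.4] top 28.2
side cleaner 308 [647.7 -20.7] top 64.1
side bat 240 [ 627.3 -310.2] top 58.7
side jar 1076 [388.5 402.7] top 76.6
wrist lugbarrel 285 [580.9 271.6] top 20.1
wrist cap 928 [625.5  57. ] top 27.5
wrist cleaner 2314 [648.7 -26.2] top 63.8
wrist bat 1416 [ 601.5 -292.1] top 57.5
 gate pts 297 [ 510.9 -269.1   30. ]
```

Every top height matches an object resting on a 3 mm floor: socket 41, barrel 20, cap 27, cleaner 63. Handing in.

```bash
python3 -c "
from bench import job
print(job.hand_in())"
```

```text
the job is handed in; nothing more can be done
None
```

The job is done and handed in at about 30 s on the robot's clock. It reports no verdict, so the results below are from my own last checks.

- **Battery:** I slid it along the bench through the gate, gripped near its top, and released it at about x 123, y -1.5 mm in the pen frame. It stands upright. The gate was shut behind it before I moved anything else.
- **Round dish:** the socket is about 35 mm from the centre and the ring terminal about 28 mm. The socket is upright and the terminal lies flat, with top heights that fit the 3 mm floor.
- **Oblong tray:** the cap sits at about (0, 43) mm and the post cleaner at about (1, -44) mm in the tray frame. Both are upright, and their top heights also fit the 3 mm floor.
- **Jar:** it was not touched. At the end it measured (390, 402) mm, within camera error of where it started.
- **Gripper:** it was open and about 220 mm above the bench, clear of everything.

Some checks disagreed, none by enough to change the result:
- The side camera read up to 6 mm off in y and about 2 mm high compared with the other two views.
- The last wrist view was cut off around the battery and terminal, so I left those two readings out.
- The tool slowly tilted to about 6° during the work, but the parts were set down level.

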